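# Stack a fork's headset parts on the kit spindle

### The arm

A 6-joint arm with a two-finger parallel gripper is mounted at the origin on the work surface. World frame = base frame: x ahead of the robot, y to its left, z up, the work surface at z = 0. Lengths are in mm, angles in rad, forces in N, time in s.
With the tool pointing down it reaches from about 400 to 925 mm from the base axis. Payload 12.5 kg.
Tool frame: the origin (TCP) lies between the finger pads; the fingertips stand 14 mm ahead of it and the grasp point (between the pads) lies 5 mm behind it; z points along the fingers, y is the direction in which the jaws open and shut (so a half turn about z gives the same grasp; the last joint's range is limited). The gripper opens to 95 mm and grips with 3 to 60 N. Pads are 20 mm wide; open, the fingers measure 119 mm over their backs; the gripper's body (75 mm by 180 mm) begins 59 mm behind the grasp point.
Start: joints at [1.074, 0.491, 1.559, -0, 1.092, -0.106], TCP at [238.066, 577.905, 189.661] pointing down, gripper open.
Joint ranges: [-3.1, 3.1], [-0.84, 2.19], [0.05, 2.79], [-1.13, 4.28], [0.06, 2.93], [-2.69, 2.69]. Speed limits (rad/s): [2.22, 2.22, 2.79, 3.14, 3.14, 3.14].

### API

Orientations are given as [roll, pitch, yaw] about the fixed x, y, z axes, in that order (R = Rz(yaw) Ry(pitch) Rx(roll)).
In Python, from bench import get_obs, cams, job gives the robot as it stands.
- The arm moves only by the tool servo_tool, never from a script. Its argument "increments" is a list of rows, each a list of 6 numbers: the shift along the tool's x, y, z in cm, then the turn, a rotation vector about the tool's x, y, z in degrees. A call has 1 to 10 rows; each row is the pose to reach, as a shift and turn from the pose commanded when the call began, along the tool's axes at that moment; what a row does not reach only later rows make up. A row lasts 1/10 s, in which the tool goes at most 50 mm and 8.59 degrees, less where a joint would pass 70% of its speed; a pose out of reach is approached as far as the arm can. A call with a gripper value outside its range is refused whole. "hand" is the gripper's target within -1 to 1 (fully open at 1, half-way at 0, shut at -1), set as the call begins (left out, the last holds). The fingers move at their own pace and stop on an object; the grip force is fixed at half the most. Time passes only in rows, so rows that repeat a pose let the fingers close. It gives the time, the measured TCP pose, the force and the opening at its end, in the units of the state.
- get_obs(): the state, without advancing time (a new reading comes with each control period).
- cams.camera(name): name is "scene" or "side" or "wrist"; returns a dict with "color" (384x512x3 uint8, red, green, blue), "depth" (384x512 float32, mm along the optical axis (not along the pixel's ray), 0 where there is no reading), "K" (3x3 intrinsics, pixels), "R" (3x3) and "t" (3): a world point X has camera coordinates R X + t. Camera axes: x right, y down, z forward; pixel columns grow to the right and rows downward; lengths in mm; the calibration is good to about 2 mm. A picture is of the moment at which its call begins.
- job.sign_off(): hands the job in, once; it reports no verdict.
The state is a dict: "t": time; "joint_pos": joint angles; "qvel": joint speeds; "effort": joint torques, N m; "eef_pos": TCP position; "tcp_rot": TCP orientation; "contact_force": force on the tool from outside, world axes, zero at the start; "ft_torque": the same for the moment, N m; "grip_width": opening from 0.0 (shut) to 1.0 (fully open).
Only numpy, scipy, OpenCV 4.12 (cv2) and the standard library are available. Lean on these libraries where they do the work, as an engineer would, in place of code of your own. Each camera call takes 0.05 s, during which the arm holds its last target.

### The job

Lay out the headset for the next fork on the spindle with the green base, threading the parts onto its post in fitting order from the bottom up: steel bearing, black stepped cover (wide flange down), gold spacer, and last the grey stem by its plain upright clamp. Each must sit upright and flat on the one below, let go and at rest. Leave the blue spacer, the orange spindle with its red spacer, the grease jar and the tin of bolts where they are.

Things in the scene. Friction and masses are not known exactly. Their poses are not given: they have to be found in the camera images.
- green_spindle: Kit spindle fixed to the bench: green round base, diameter 80 mm, 12 mm thick, with an upright aluminium post, diameter 20 mm, on its centre. The post's top is 80 mm above the bench; its last 12 mm taper to diameter 8 mm. Origin: centre of the underside, on the bench; z up along the post. The empty one, to be filled.
- orange_spindle: Second kit spindle fixed to the bench, the same in size but with an orange base; the red spacer lies on it. Origin: centre of the underside, z up. Leave alone.
- bearing: Headset bearing, bright steel ring with a thin black seal line on top: outer diameter 42 mm, bore 28.6 mm right through, 10 mm high, about 60 g, lying flat on the bench. Origin: centre of the underside, z up along the axis.
- cover: Black stepped cover ring, bore 28.6 mm right through, 16 mm high, about 40 g: lower 8 mm a flange of outer diameter 50 mm, upper 8 mm a collar of outer diameter 36 mm. It lies on the bench flange down, as it must on the spindle. Origin: centre of the underside of the flange, z up along the axis.
- gold_spacer: Gold-yellow spacer ring: outer diameter 40 mm, bore 28.6 mm right through, 20 mm high, about 40 g, lying flat on the bench. Origin: centre of the underside, z up along the axis.
- stem: Short grey handlebar stem, 150 g, standing on its steerer clamp: upright tube, diameter 40 mm, bore 28.6 mm right through, 40 mm high; mass centre within 12 mm of its axis. Bar clamp on own +x: level tube along y, 40 mm wide, diameter 34 mm, axis at x 38, z 22 mm. Grip the upright tube across own y. Origin: centre of its underside, z up the bore. May point any way on the spindle.
- blue_spacer: Blue spacer ring, outer diameter 40 mm, 10 mm high, lying flat on the bench. Not part of this job: leave it. Origin: centre of the underside, z up.
- red_spacer: Red spacer ring, outer diameter 40 mm, 15 mm high, already lying on the orange spindle's base round its post (its underside 12 mm above the bench). Leave it. Origin: centre of the underside, z up.
- grease_jar: Closed jar of grease with a red cap, diameter 56 mm, 55 mm high, upright on the bench. A bystander. Origin: centre of the underside, z up.
- bolt_tin: Open round aluminium tin of bolts, diameter 68 mm at the rim, 32 mm high, on the bench. A bystander. Origin: centre of the underside, z up.
Not all that is in view belongs to the job. Leave any pink or white look-alike of the gold_spacer alone.

How it is judged:
By the outcome, as a careful person would: the job done as asked, in the order asked, and still so for the second after the job is handed in, with the robot touching nothing.
It also fails if it takes over 104 s, if anything falls off the work surface, if the arm or the gripper's body presses on something with over 40 N, if the wrist force passes 120 N, or if a joint passes its speed limit or range.

## Working session

There is one attempt and no reset: what is moved stays moved. The work goes in short steps, Python scripts to look and compute and a tool call to move; the robot and the scene stay as the last step left them, time stands still between calls to the robot, and variables do not carry over. Pictures are saved under pics/ and viewed, and the job is handed in when it is done.

Besides the shell and the picture viewer there is one more tool, called after ">>>" as a command line: name --pt "numbers of a row" for each row, then --argument value for the rest. servo_tool: Moves the arm, as the interface text tells. Its arguments: {"type":"object","properties":{"increments":{"type":"array","items":{"type":"array","items":{"type":"number"}}},"hand":{"type":"number"}},"required":["increments"]}

```bash
ls; mkdir -p pics
python3 - <<'E'
from bench import get_obs,cams
import cv2,numpy as np
o=get_obs();print(o)
for n in("scene","side","wrist"):
    c=cams.camera(n);np.savez(f"pics/{n}0.npz",**c)
    cv2.imwrite(f"pics/{n}0.png",c["color"][:,:,::-1]);print(n,c["K"].tolist(),np.round(-c["R"].T@c["t"]))
E
```

```text
pics
{'t': 0.0, 'joint_pos': array([ 1.07440858e+00,  4.91543753e-01,  1.55949537e+00, -7.98093167e-06,
        1.09167044e+00, -1.05589102e-01]), 'qvel': array([-0.000444  ,  0.00107784,  0.00011204,  0.0010312 , -0.00011997,
       -0.00100733]), 'effort': array([-4.26566512e-04, -6.12640572e+01, -2.58187419e+01,  6.92199077e-02,
        4.81659151e-02, -1.29475206e-04]), 'eef_pos': array([237.91648503, 577.63474873, 189.0557677 ]), 'tcp_rot': array([-3.14048123e+00, -1.10674740e-04,  2.75079763e+00]), 'contact_force': array([-0.52845443,  0.48533556,  0.84168402]), 'ft_torque': array([ 0.01420905, -0.0225697 , -0.05337821]), 'grip_width': 1.0019406888949152}
scene [[360.86464000227414, 0.0, 253.09043232650757], [0.0, 360.86464000227414, 189.59050363410802], [0.0, 0.0, 1.0]] [ 989. -398.  601.]
side [[382.03472874324905, 0.0, 253.70372272081178], [0.0, 382.03472874324905, 188.68199378165102], [0.0, 0.0, 1.0]] [ 128. -409.  658.]
wrist [[274.0028132409079, 0.0, 258.204239223151], [0.0, 274.0028132409079, 191.1475446803647], [0.0, 0.0, 1.0]] [173. 604. 385.]
```

View pics/scene0.png

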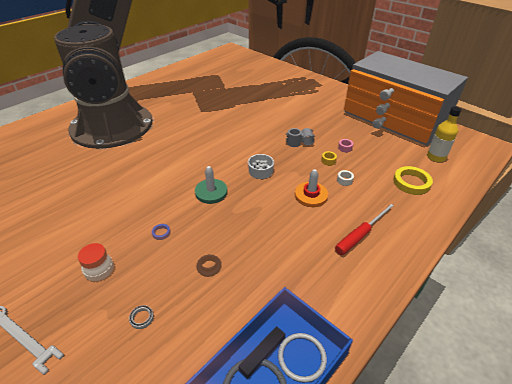

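View pics/side0.png

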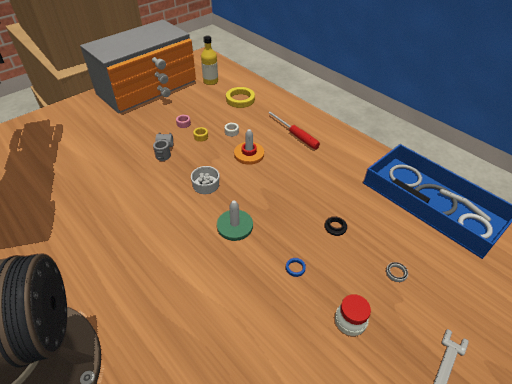

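View pics/wrist0.png

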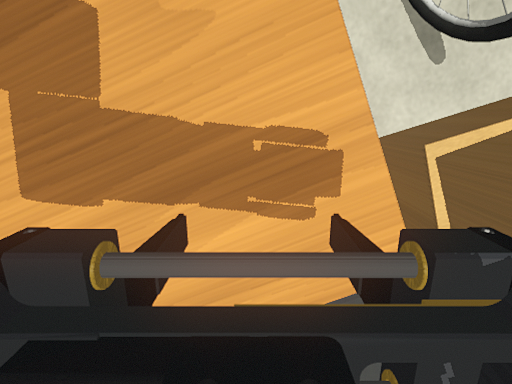

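The scene shows the green spindle at (211,188), stem (300,137), gold (329,158), cover (208,265) and bearing (142,317). In the side view they are at (235,222), (163,146), (201,134), (336,226) and (397,271). The wrist camera shows only bench. Next I'll measure them from the depth images.

```bash
cat > h.py <<'E'
import numpy as np,cv2
from scipy.optimize import least_squares
def cloud(c):
    d=c["depth"];v,u=np.mgrid[:384,:512];K=c["K"]
    P=np.stack([(u-K[0,2])*d/K[0,0],(v-K[1,2])*d/K[1,1],d],-1)
    W=(P-c["t"])@c["R"]; W[d<=0]=np.nan
    return W
def proj(c,X):
    p=c["R"]@np.asarray(X,float)+c["t"];q=c["K"]@p;return q[:2]/q[2]
def ray(c,uv,z):
    d=c["R"].T@np.linalg.solve(c["K"],[uv[0],uv[1],1.]);o=-c["R"].T@c["t"]
    return o+d*(z-o[2])/d[2]
def fitc(P,r=None):
    m=P.mean(0)
    f=lambda p:np.hypot(P[:,0]-p[0],P[:,1]-p[1])-(p[2] if r is None else r)
    s=least_squares(f,[m[0],m[1],20],loss="soft_l1",f_scale=1);return s.x
E
python3 - <<'E'
from h import *
S={"scene":dict(green=(211,191),orange=(312,193),stem=(300,137),gold=(329,158),cover=(208,265),bearing=(142,317),blue=(161,231),jar=(95,262),tin=(261,166)),
"side":dict(green=(235,222),orange=(249,152),stem=(163,146),gold=(201,134),cover=(336,226),bearing=(397,271),blue=(296,267),jar=(352,315),tin=(205,180))}
for n in S:
    c=dict(np.load(f"pics/{n}0.npz"));W=cloud(c);m=(W[...,2]>4)&(W[...,2]<150)
    N,L,st,ce=cv2.connectedComponentsWithStats(m.astype(np.uint8))
    bz=W[(abs(W[...,2])<6)&(W[...,0]>300)];print(n,"bench z",np.median(bz[:,2]),bz[:,2].std())
    for k,(u,v) in S[n].items():
        w=L[v-12:v+13,u-12:u+13].ravel();w=w[w>0]
        if not len(w): print(k,"none");continue
        l=np.bincount(w).argmax();P=W[L==l];zt=np.percentile(P[:,2],97)
        T=P[P[:,2]>zt-3]
        print(k,st[l].tolist(),"ztop%.1f"%zt,"mean",P[:,:2].mean(0).round(),"bbox",P[:,:2].min(0).round(),P[:,:2].max(0).round(),"topfit",fitc(T[:,:2]).round(1),len(T))
E
```

```text
scene bench z 2.103462620763044 1.1867624540048702
green [195, 166, 33, 38, 746] ztop76.5 mean [466.   2.] bbox [413. -36.] [500.  57.] topfit [460.8   6.1   4.7] 30
orange [295, 168, 36, 39, 773] ztop75.3 mean [650. 158.] bbox [587. 123.] [684. 257.] topfit [645.2 164.4   4.8] 38
stem [284, 127, 32, 21, 457] ztop42.8 mean [486. 321.] bbox [414. 290.] [524. 391.] topfit [483.8 321.1  24.8] 84
gold [322, 151, 15, 14, 174] ztop23.4 mean [597. 308.] bbox [575. 289.] [616. 329.] topfit [596.  309.8  17.4] 59
cover [196, 254, 28, 22, 357] ztop18.7 mean [ 626. -145.] bbox [ 598. -168.] [ 649. -115.] topfit [ 622.3 -143.    16. ] 86
bearing [129, 304, 25, 25, 303] ztop14.1 mean [ 621. -299.] bbox [ 600. -319.] [ 641. -278.] topfit [ 620.  -298.9   17.5] 150
blue [152, 224, 19, 16, 157] ztop13.7 mean [ 481. -157.] bbox [ 451. -178.] [ 500. -138.] topfit [ 479.8 -156.5   17.1] 80
jar [78, 242, 37, 39, 1005] ztop58.4 mean [ 482. -301.] bbox [ 402. -327.] [ 501. -261.] topfit [ 471.7 -299.4   17.5] 406
tin [248, 153, 28, 26, 539] ztop34.8 mean [493. 150.] bbox [437. 118.] [525. 216.] topfit [49
[... 444 characters left out ...]
1] ztop21.2 mean [595. 307.] bbox [575. 289.] [614. 328.] topfit [595.4 308.2  17.3] 48
cover [324, 216, 23, 19, 274] ztop17.0 mean [ 618. -147.] bbox [ 597. -169.] [ 646. -121.] topfit [ 622.5 -144.3   16.2] 64
bearing [386, 262, 22, 19, 219] ztop12.3 mean [ 618. -300.] bbox [ 598. -321.] [ 639. -280.] topfit [ 619.6 -300.1   17.8] 120
blue [286, 258, 20, 18, 172] ztop11.7 mean [ 478. -159.] bbox [ 460. -177.] [ 499. -139.] topfit [ 479.2 -157.9   16.9] 104
jar [335, 294, 36, 42, 1133] ztop56.6 mean [ 462. -304.] bbox [ 442. -329.] [ 495. -273.] topfit [ 470.6 -300.5   17.5] 567
tin [191, 166, 28, 27, 617] ztop32.5 mean [491. 150.] bbox [458. 117.] [525. 183.] topfit [491.2 150.3  32. ] 107
```

Run:
```python
import cv2,numpy as np
a=cv2.imread("pics/scene0.png");b=cv2.imread("pics/side0.png")
x=cv2.resize(a[110:215,180:310+50],(800,467),interpolation=cv2.INTER_CUBIC)
cv2.imwrite("pics/za.png",x)
y=cv2.resize(b[115:245,140:290],(690,598),interpolation=cv2.INTER_CUBIC);cv2.imwrite("pics/zb.png",y)
```

```text
(no output)
```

View pics/za.png

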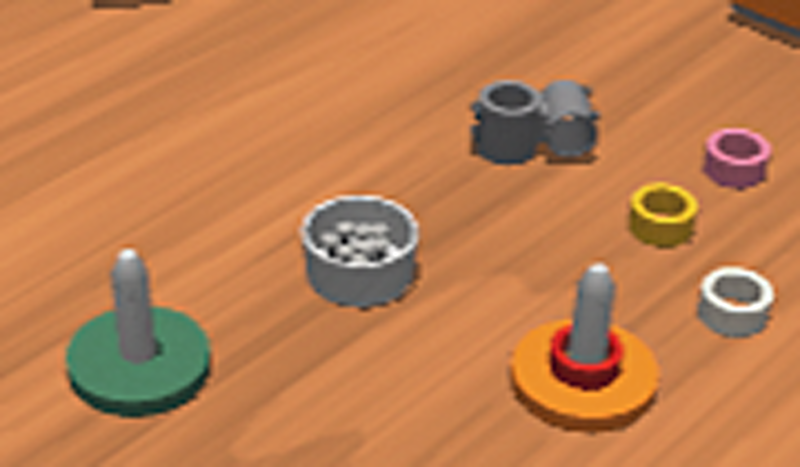

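View pics/zb.png

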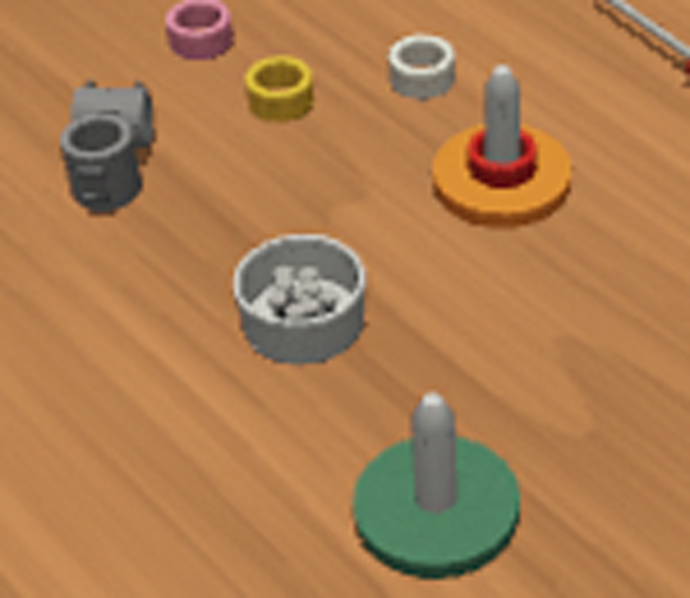

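```bash
python3 - <<'E'
from h import *
for n,off in(("scene",2.3),("side",.8)):
    c=dict(np.load(f"pics/{n}0.npz"));W=cloud(c);z=W[...,2]-off
    def reg(x,y,r): return (np.hypot(W[...,0]-x,W[...,1]-y)<r)
    for nm,x,y in(("green",460,3),("orange",645,163)):
        R=reg(x,y,60)
        B=W[R&(z>9)&(z<13.5)];
        hull=cv2.convexHull(B[:,:2].astype(np.float32))
        post=W[R&(z>30)&(z<66)]
        print(n,nm,"minEnc",cv2.minEnclosingCircle(hull),"hullfit",fitc(hull[:,0]).round(1),"post r10",fitc(post[:,:2],10).round(1),len(post))
    R=reg(490,322,80);P=W[R&(z>36.5)&(z<42)];
    print(n,"stem top pts",len(P));
    I=np.zeros((300,300),np.uint8)
    for p in P: cv2.circle(I,(int((p[0]-440)*3),int((p[1]-270)*3)),2,255,-1)
    cv2.imwrite(f"pics/top_{n}.png",I)
E
python3 -c "
import cv2,numpy as np;cv2.imwrite('pics/top.png',np.hstack([cv2.imread('pics/top_scene.png'),cv2.imread('pics/top_side.png')]))"
```

```text
scene green minEnc ((460.2141418457031, 7.037502765655518), 40.91581344604492) hullfit [459.7   7.2  39.7] post r10 [458.6   7.5  20. ] 99
scene orange minEnc ((645.3453369140625, 165.73062133789062), 41.092533111572266) hullfit [644.9 166.2  39.4] post r10 [644.4 167.1  20. ] 101
scene stem top pts 108
side green minEnc ((459.74688720703125, 5.186574935913086), 40.66964340209961) hullfit [459.8   5.4  40. ] post r10 [460.2   6.2  20. ] 108
side orange minEnc ((645.3583984375, 164.1709442138672), 40.977909088134766) hullfit [645.1 164.4  39.8] post r10 [646.  165.8  20. ] 88
side stem top pts 113
```

View pics/top.png

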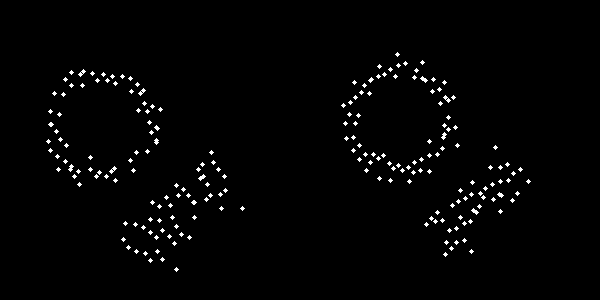

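Top-down plot: tube rim centred near (104,124) in the left half, bar clamp to its lower right, so the stem's +x is at about +50°. Next are the exact fits and gold's neighbours.

Run:
```python
from h import *
for n,off in(("scene",2.3),("side",.8)):
    c=dict(np.load(f"pics/{n}0.npz"));W=cloud(c);z=W[...,2]-off
    R=np.hypot(W[...,0]-490,W[...,1]-322)<80;P=W[R&(z>36.5)&(z<42)][:,:2]
    T=P[np.hypot(P[:,0]-475,P[:,1]-311)<23];B=P[np.hypot(P[:,0]-475,P[:,1]-311)>=24]
    f=fitc(T);m=B.mean(0);print(n,"tube",f.round(1),"bar",m.round(1),"dir",np.degrees(np.arctan2(m[1]-f[1],m[0]-f[0])))
    e,V=np.linalg.eigh(np.cov(B.T));print(" ridge perp",np.degrees(np.arctan2(V[1,0],V[0,0])))
    for k,uv in (dict(pink=(345,145),white=(345,178)) if n=="scene" else dict(pink=(183,121),white=(231,129))).items():
        print(k,ray(c,uv,10+off).round())
```

```text
scene tube [473.9 311.8  17.2] bar [499.7 340.7] dir 48.1946812549873
 ridge perp -133.95494612270704
pink [593. 393.  12.]
white [673. 269.  12.]
side tube [473.2 309.8  16.8] bar [498.8 338.1] dir 47.90030435513931
 ridge perp -133.4874014727807
pink [595. 390.  11.]
white [673. 269.  11.]
```

```bash
cat > go.py <<'E'
import sys,numpy as np
from scipy.spatial.transform import Rotation as Ro
from bench import get_obs
# target x y z yaw_deg -> increment in tool axes (cm, deg)
def inc(x,y,z,yaw):
    o=get_obs();R=Ro.from_euler('xyz',o["tcp_rot"]);p=o["eef_pos"]
    d=R.inv().apply(np.array([x,y,z])-p)/10
    T=Ro.from_euler('xyz',[np.pi,0,np.radians(yaw)])
    r=np.degrees((R.inv()*T).as_rotvec())
    print("t%.1f pos"%o["t"],p.round(1),"rpy",np.degrees(o["tcp_rot"]).round(2),"F",o["contact_force"].round(1),"w%.3f"%o["grip_width"],"joints",o["joint_pos"].round(2))
    print("INC",d.round(2),r.round(1))
if __name__=="__main__": inc(*map(float,sys.argv[1:5]))
E
python3 go.py 620 -299.5 189 180
```

```text
t0.1 pos [238.  577.7 189.2] rpy [-179.95   -0.    157.61] F [-0.4  0.7  0.2] w1.001 joints [ 1.07  0.49  1.56 -0.    1.09 -0.11]
INC [-68.74 -66.55   0.07] [ -0.   -0.  -22.4]
```

>>> servo_tool --pt "-68.74 -66.55 0 0 0 -22.4" --pt "-68.74 -66.55 0 0 0 -22.4" --pt "-68.74 -66.55 0 0 0 -22.4" --pt "-68.74 -66.55 0 0 0 -22.4" --pt "-68.74 -66.55 0 0 0 -22.4" --pt "-68.74 -66.55 0 0 0 -22.4" --pt "-68.74 -66.55 0 0 0 -22.4" --pt "-68.74 -66.55 0 0 0 -22.4" --pt "-68.74 -66.55 0 0 0 -22.4" --pt "-68.74 -66.55 0 0 0 -22.4" --hand 1

```text
t: 1.15
eef_pos: [437.8, 118.4, 189.7]
tcp_rot: [3.141, 0.0, -3.141]
contact_force: [1.4, 0.2, 0.4]
grip_width: 0.996
```

```bash
python3 go.py 620 -299.5 120 180
```

```text
t1.1 pos [437.8 118.4 189.7] rpy [ 1.7999e+02  2.0000e-02 -1.7999e+02] F [1.4 0.2 0.4] w0.996 joints [ 0.12  0.25  1.96  0.    0.93 -1.45]
INC [-18.21 -41.79   6.97] [0. 0. 0.]
```

>>> servo_tool --pt "-18.2 -41.8 6 0 0 0" --pt "-18.2 -41.8 6 0 0 0" --pt "-18.2 -41.8 6 0 0 0" --pt "-18.2 -41.8 6 0 0 0" --pt "-18.2 -41.8 6 0 0 0" --pt "-18.2 -41.8 6 0 0 0" --pt "-18.2 -41.8 6 0 0 0" --pt "-18.2 -41.8 6 0 0 0" --pt "-18.2 -41.8 6 0 0 0" --pt "-18.2 -41.8 6 0 0 0"

```text
t: 2.15
eef_pos: [620.0, -302.0, 127.8]
tcp_rot: [-3.142, -0.001, 3.139]
contact_force: [-1.3, 1.7, 0.3]
grip_width: 1.001
```

>>> servo_tool --pt "0 0 0 0 0 0" --pt "0 0 0 0 0 0"

```text
t: 2.35
eef_pos: [619.0, -296.6, 129.4]
tcp_rot: [3.141, -0.001, -3.141]
contact_force: [0.8, 0.0, -0.3]
grip_width: 1.001
```

```bash
cat > look.py <<'E'
import sys,cv2,numpy as np
from bench import cams
from h import *
n,out=sys.argv[1:3]
c=cams.camera(n);np.savez(f"pics/{out}.npz",**c);cv2.imwrite(f"pics/{out}.png",c["color"][:,:,::-1])
E
python3 look.py wrist w1; python3 go.py 620 -299.5 60 180
```

```text
t2.4 pos [ 619.1 -296.2  129.8] rpy [ 1.7997e+02 -2.0000e-02 -1.7994e+02] F [ 0.5 -0.6 -0.3] w1.001 joints [-0.54  0.64  1.46  0.    1.05 -2.11]
INC [-0.09 -0.33  6.98] [ 0.  -0.   0.1]
```

View pics/w1.png

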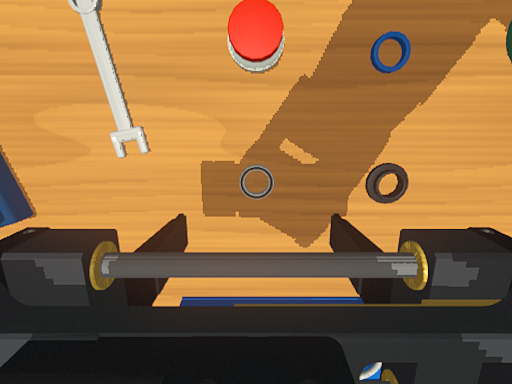

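The wrist view shows the bearing at (257,182), cover at (387,183) and blue spacer at (390,52). I'll cross-check the positions against these.

Run:
```python
from h import *
c=dict(np.load("pics/w1.npz"));W=cloud(c)
for nm,x,y,lo,hi in(("bearing",620,-299,6,14),("cover",622,-144,12,20),("blue",479,-157,6,14)):
    P=W[(np.hypot(W[...,0]-x,W[...,1]-y)<32)&(W[...,2]>lo)&(W[...,2]<hi)]
    print(nm,fitc(P[:,:2]).round(1),len(P),np.median(P[:,2]))
print(ray(c,(257,182),10))
```

```text
bearing [ 620.1 -299.3   17.5] 520 10.755871484145084
cover [ 622.6 -144.2   16. ] 355 16.169829024253872
blue [ 480.6 -158.    17.1] 679 10.188766445946705
[ 620.17892607 -298.57476484   10.        ]
```

All three views agree within about 1 mm. Descending to TCP z≈17.

>>> servo_tool --pt "-0.1 -0.32 4 0 0 0" --pt "-0.1 -0.32 7 0 0 0" --pt "-0.1 -0.32 9 0 0 0" --pt "-0.1 -0.32 10 0 0 0" --pt "-0.1 -0.32 10.5 0 0 0" --pt "-0.1 -0.32 11 0 0 0" --pt "-0.1 -0.32 11.15 0 0 0" --pt "-0.1 -0.32 11.15 0 0 0" --pt "-0.1 -0.32 11.15 0 0 0"

```text
t: 3.3
eef_pos: [620.7, -301.0, 18.8]
tcp_rot: [-3.141, 0.001, -3.141]
contact_force: [0.8, -0.2, 0.6]
grip_width: 0.997
```

```bash
python3 go.py 620 -299.4 17 180
```

```text
t3.3 pos [ 620.7 -301.    18.8] rpy [-1.7998e+02  5.0000e-02 -1.7999e+02] F [ 0.8 -0.2  0.6] w0.997 joints [-0.55  0.77  1.53  0.    0.85 -2.12]
INC [0.07 0.16 0.18] [-0.   0.1  0. ]
```

>>> servo_tool --pt "0.05 0.14 0.15 0 0 0" --pt "0.05 0.14 0.15 0 0 0"

```text
t: 3.5
eef_pos: [619.9, -299.3, 16.7]
tcp_rot: [3.141, 0.0, -3.141]
contact_force: [-1.4, -0.7, -0.0]
grip_width: 0.998
```

>>> servo_tool --pt "0 0 0 0 0 0" --pt "0 0 0 0 0 0" --pt "0 0 0 0 0 0" --pt "0 0 0 0 0 0" --pt "0 0 0 0 0 0" --pt "0 0 0 0 0 0" --pt "0 0 0 0 0 0" --pt "0 0 0 0 0 0" --hand -1

```text
t: 4.3
eef_pos: [620.0, -299.4, 16.6]
tcp_rot: [3.142, 0.0, -3.141]
contact_force: [0.1, -0.8, 0.4]
grip_width: 0.384
```

>>> servo_tool --pt "0 0 0 0 0 0" --pt "0 0 0 0 0 0" --pt "0 0 0 0 0 0"

```text
t: 4.6
eef_pos: [620.0, -299.4, 16.6]
tcp_rot: [3.142, 0.0, -3.141]
contact_force: [-0.5, 0.0, -0.9]
grip_width: 0.13
```

```bash
python3 look.py wrist w2; python3 go.py 620 -299.4 150 180
```

```text
t4.7 pos [ 619.9 -299.4   16.6] rpy [ 179.99   -0.   -179.99] F [ 0.3 -0.2  0.4] w0.085 joints [-0.55  0.77  1.53  0.    0.84 -2.12]
INC [-1.000e-02 -0.000e+00 -1.334e+01] [ 0. -0.  0.]
```

View pics/w2.png

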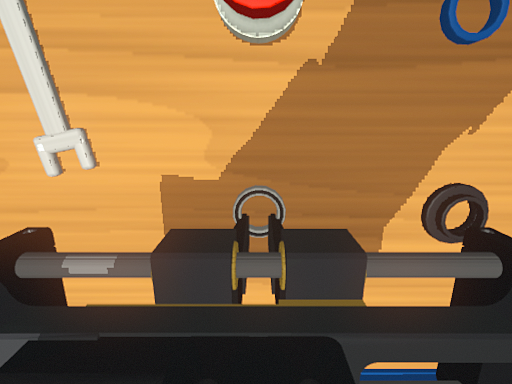

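The wrist image shows the fingers closed at (260,230) and the bearing at (260,210), in front of or under them, so the grasp missed. Measuring where both are.

```bash
python3 look.py side s2;python3 look.py scene c2
python3 - <<'E'
from h import *
for n in("w2","s2","c2"):
    c=dict(np.load(f"pics/{n}.npz"));W=cloud(c)
    m=(np.hypot(W[...,0]-620,W[...,1]+299)<45)&(W[...,2]>6)&(W[...,2]<13.5)
    P=W[m];print(n,fitc(P[:,:2]).round(1),len(P),P.min(0).round(),P.max(0).round())
    m=(np.hypot(W[...,0]-620,W[...,1]+299)<60)&(W[...,2]>17)&(W[...,2]<70)
    P=W[m];print(" fingers",len(P),P.min(0).round(),P.max(0).round())
    c=dict(np.load(f"pics/{n}.npz"))
    u,v=proj(c,[620,-299,10]).astype(int);I=c["color"][max(v-45,0):v+45,max(u-60,0):u+60,::-1]
    cv2.imwrite(f"pics/{n}z.png",cv2.resize(I,None,fx=6,fy=6,interpolation=cv2.INTER_CUBIC))
E
```

```text
w2 [ 619.5 -299.4   17.5] 918 [ 600. -320.    6.] [ 641. -279.   13.]
 fingers 461 [ 609. -314.   42.] [ 631. -286.   70.]
s2 [ 618.5 -300.4   17.7] 183 [ 599. -321.    6.] [ 640. -280.   13.]
 fingers 98 [ 608. -313.   41.] [ 630. -288.   70.]
c2 [ 621.4 -299.1   17.6] 224 [ 598. -319.    6.] [ 641. -278.   13.]
 fingers 108 [ 613. -310.   42.] [ 632. -289.   70.]
```

View pics/s2z.png

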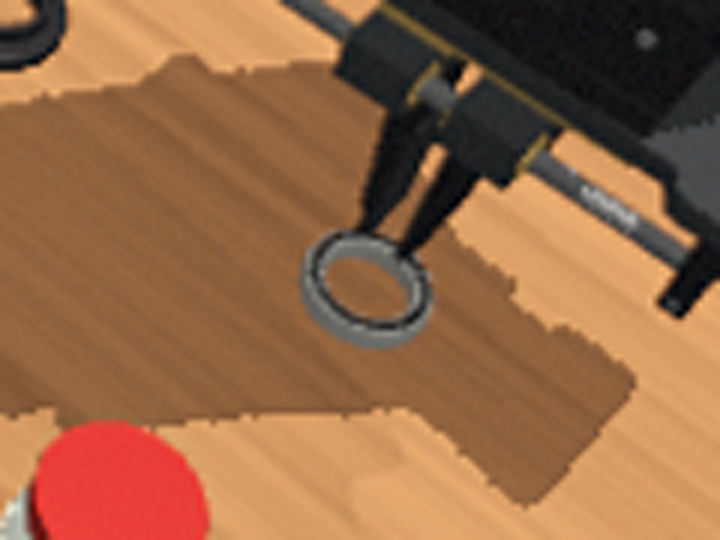

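View pics/c2z.png

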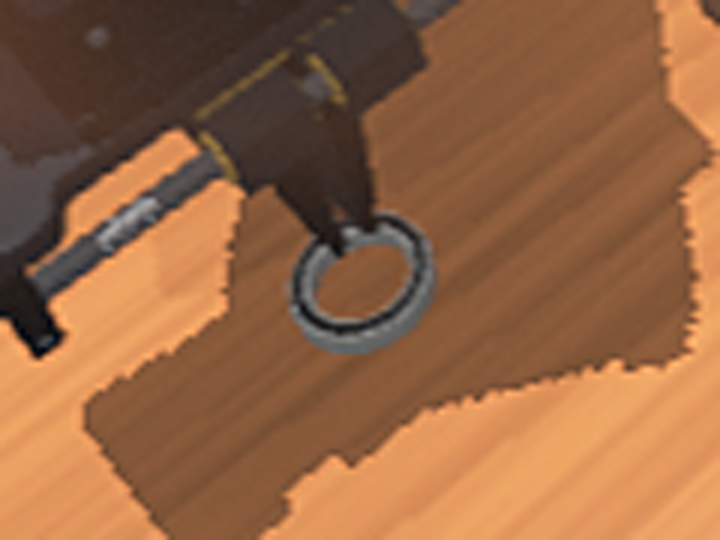

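Run:
```python
from h import *
from bench import get_obs
for n,z0 in(("wrist0",189),("w1",129.6),("w2",16.6)):
    c=dict(np.load(f"pics/{n}.npz"));W=cloud(c)
    # finger pixels
    for (u0,u1) in((120,190),(230,255),(262,290),(330,395)):
        B=W[210:300,u0:u1].reshape(-1,3);dk=c["color"][210:300,u0:u1].reshape(-1,3).max(1)<60
        B=B[dk&(B[:,2]>z0+5-60 if n=="w2" else dk&(B[:,2]>z0-40))]
        B=B[B[:,2]>20]
        if len(B)>10: print(n,(u0,u1),len(B),"zmin",np.percentile(B[:,2],[0,2,10]).round(1)-z0,"xy at min",B[B[:,2].argmin()].round(1))
c=dict(np.load("pics/w2.npz"));W=cloud(c)
for v in range(190,300,8): print(v,[int(W[v,u,2]) if np.isfinite(W[v,u,2]) else -9 for u in range(232,292,5)])
print("cam w2",-c["R"].T@c["t"],c["R"].round(3).tolist())
o=get_obs();print(o["joint_pos"],o["eef_pos"])
```

```text
wrist0 (120, 190) 1380 zmin [26.7 30.4 60.4] xy at min [209.  534.2 215.7]
wrist0 (330, 395) 1213 zmin [25.9 28.1 67.9] xy at min [264.1 618.8 214.9]
w1 (120, 190) 967 zmin [26.  31.5 76.6] xy at min [ 608.8 -347.7  155.6]
w1 (330, 395) 1969 zmin [25.  28.8 37.7] xy at min [ 611.2 -249.3  154.6]
w2 (120, 190) 495 zmin [107.5 108.5 119.6] xy at min [ 586.5 -325.3  124.1]
w2 (230, 255) 783 zmin [26.5 31.  42.8] xy at min [ 609.6 -309.3   43.1]
w2 (262, 290) 981 zmin [26.3 29.5 43.2] xy at min [ 611.1 -292.3   42.9]
w2 (330, 395) 1674 zmin [107.3 110.  115.4] xy at min [ 586.6 -271.1  123.9]
190 [0, 1, 0, 8, 11, 10, 10, 10, 7, 1, 0, 0]
198 [0, 9, 11, 10, 0, 0, 0, 0, 10, 11, 0, 2]
206 [0, 10, 10, 0, 0, 0, 1, 1, 1, 12, 11, 0]
214 [0, 12, 44, 1, 2, 0, 0, 0, 43, 8, 11, 1]
222 [0, 57, 58, 53, 0, 0, 0, 0, 57, 58, 12, 0]
230 [126, 69, 71, -9, 9, 9, 10, 11, 66, 69, 125, 126]
238 [132, 80, 81, 74, 0, 0, 0, 1, 78, 80, 129, -9]
246 [137, 131, 91, 74, 0, 1, 0, 0, 86, 90, 135, 137]
254 [138, 133, 133, 134, 135, 133, 133, 133, 134, 134, 137, 142]
262 [139, 136, 136, 136, 136, 137, 136, 137, 136, 136, 137, 143]
270 [140, 137, 136, 137, 136, 136, 137, 136, 137, 136, 140, 143]
278 [140, 132, 98, 0, 0, 0, 0, 0, 97, 109, 141, 143]
286 [141, 134, 98, 1, 0, 0, 0, 1, 96, 111, 140, 143]
294 [142, 126, 99, 0, 1, 0, 0, 0, 97, 113, 133, 143]
cam w2 [ 549.97155965 -300.07156516  212.21598763] [[-0.0, 1.0, 0.0], [0.967, 0.0, 0.253], [0.253, 0.0, -0.967]]
[-5.45791470e-01  7.67021427e-01  1.53198159e+00  1.26422930e-04
  8.42587059e-01 -2.11685215e+00] [ 619.9684454  -299.39082893   16.61657788]
```

The fingers are centred over the bearing, but all three cameras put their tips about 25 mm above the reported TCP. The text says 14 mm below it, so the tool is about 39 mm short. I'll open and go down by that much with force checks, aiming for tips near z=3 (eef z about −22).

>>> servo_tool --pt "0 0 0 0 0 0" --pt "0 0 0 0 0 0" --pt "0 0 0 0 0 0" --pt "0 0 0 0 0 0" --pt "0 0 0 0 0 0" --pt "0 0 0 0 0 0" --pt "0 0 0 0 0 0" --pt "0 0 0 0 0 0" --pt "0 0 1 0 0 0" --pt "0 0 2 0 0 0" --hand 1

```text
t: 5.75
eef_pos: [620.0, -299.4, -4.1]
tcp_rot: [-3.142, 0.0, -3.141]
contact_force: [0.0, 0.6, 0.7]
grip_width: 0.809
```

>>> servo_tool --pt "0 0 0.6 0 0 0" --pt "0 0 1.2 0 0 0" --pt "0 0 1.5 0 0 0" --pt "0 0 1.5 0 0 0"

```text
t: 6.15
eef_pos: [619.8, -299.3, -19.0]
tcp_rot: [3.141, -0.001, -3.141]
contact_force: [-0.5, 0.7, -0.3]
grip_width: 0.997
```

```bash
python3 look.py wrist w3; python3 look.py side s3; python3 go.py 620 -299.4 -22 180
python3 - <<'E'
from h import *
c=dict(np.load("pics/w3.npz"));W=cloud(c)
m=(np.hypot(W[...,0]-620,W[...,1]+299)<30)&(W[...,2]>6)&(W[...,2]<13.5)
P=W[m];print(fitc(P[:,:2]).round(1))
for s in(-1,1):
    m=(abs(W[...,0]-620)<25)&((W[...,1]+299)*s>30)&((W[...,1]+299)*s<75)&(W[...,2]>4)&(W[...,2]<60);P=W[m];print(s,len(P),P[P[:,2].argsort()[:4]].round(1))
E
```

```text
t6.2 pos [ 620.1 -299.5  -18.3] rpy [-1.7999e+02  2.0000e-02 -1.7999e+02] F [ 0.  -1.2 -0.5] w1.001 joints [-0.55  0.81  1.55  0.    0.78 -2.12]
INC [0.01 0.01 0.37] [-0.  0.  0.]
[ 618.7 -299.5   17.1]
-1 1227 [[ 630.  -347.4    6. ]
 [ 629.2 -347.3    6.2]
 [ 619.7 -347.4    6.3]
 [ 621.9 -347.5    6.3]]
1 1224 [[ 629.3 -252.1    5.9]
 [ 629.9 -252.1    6.2]
 [ 619.7 -252.1    6.4]
 [ 623.2 -252.     6.6]]
```

View pics/w3.png

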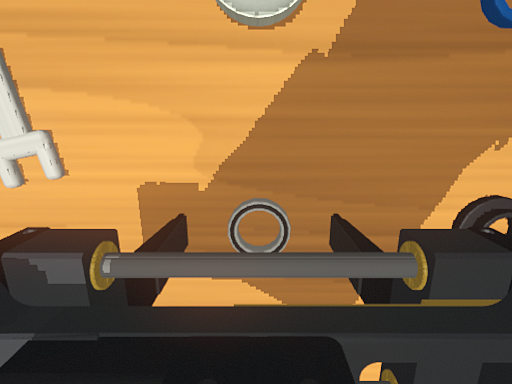

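The bearing at (260,228) is centred between the fingers, whose tips are about 6 mm above the bench. Going down 3.5 mm and closing.

>>> servo_tool --pt "0 0 0.2 0 0 0" --pt "0 0 0.35 0 0 0" --pt "0 0 0.35 0 0 0"

```text
t: 6.55
eef_pos: [619.9, -299.4, -22.0]
tcp_rot: [3.141, -0.0, -3.141]
contact_force: [-0.0, 0.2, 0.8]
grip_width: 1.002
```

>>> servo_tool --pt "0 0 0 0 0 0" --pt "0 0 0 0 0 0" --pt "0 0 0 0 0 0" --pt "0 0 0 0 0 0" --pt "0 0 0 0 0 0" --pt "0 0 0 0 0 0" --pt "0 0 0 0 0 0" --pt "0 0 0 0 0 0" --pt "0 0 0 0 0 0" --pt "0 0 0 0 0 0" --hand -1

```text
t: 7.55
eef_pos: [620.0, -299.4, -21.9]
tcp_rot: [3.142, 0.0, -3.141]
contact_force: [0.2, 0.6, 0.6]
grip_width: 0.432
```

>>> servo_tool --pt "0 0 -1 0 0 0" --pt "0 0 -4 0 0 0" --pt "0 0 -8 0 0 0" --pt "0 0 -12 0 0 0" --pt "0 0 -12 0 0 0" --pt "0 0 -12 0 0 0"

```text
t: 8.15
eef_pos: [620.1, -299.5, 99.4]
tcp_rot: [-3.141, 0.002, -3.141]
contact_force: [0.3, 0.9, -1.5]
grip_width: 0.427
```

```bash
python3 look.py wrist w4; python3 go.py 460 6 110 180
```

```text
t8.2 pos [ 619.6 -299.2   98. ] rpy [ 1.7998e+02 -2.0000e-02 -1.7999e+02] F [-0.2  0.5 -0. ] w0.431 joints [-0.55  0.67  1.48  0.    0.99 -2.12]
INC [15.96 30.53 -1.19] [ 0. -0.  0.]
```

View pics/w4.png

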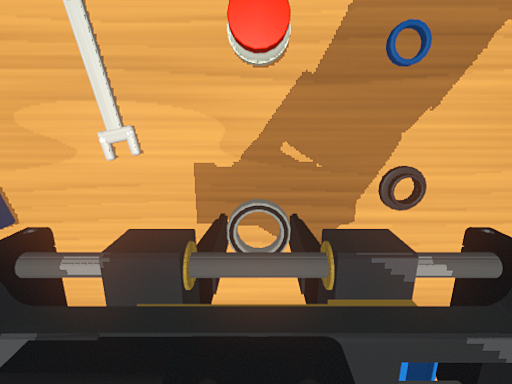

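The bearing is held level at (259,228), width 0.43. Moving above the green post.

>>> servo_tool --pt "2 4 0 0 0 0" --pt "4 8 0 0 0 0" --pt "6 12 0 0 0 0" --pt "8 16 0 0 0 0" --pt "10 20 0 0 0 0" --pt "12 24 0 0 0 0" --pt "14 28 0 0 0 0" --pt "15.96 30.53 0 0 0 0" --pt "15.96 30.53 0 0 0 0" --pt "15.96 30.53 0 0 0 0"

```text
t: 9.2
eef_pos: [460.1, 6.2, 97.6]
tcp_rot: [3.141, -0.001, -3.14]
contact_force: [0.9, -0.1, 0.2]
grip_width: 0.428
```

>>> servo_tool --pt "0 0 0 0 0 0" --pt "0 0 0 0 0 0"

```text
t: 9.4
eef_pos: [460.8, 5.1, 97.7]
tcp_rot: [3.141, -0.0, 3.141]
contact_force: [0.3, -0.8, -1.0]
grip_width: 0.427
```

```bash
python3 look.py wrist w5;python3 look.py side s5;python3 look.py scene c5; python3 go.py 460 6 -8 180
python3 - <<'E'
from h import *
for n in("w5","s5","c5"):
    c=dict(np.load(f"pics/{n}.npz"));W=cloud(c)
    m=(np.hypot(W[...,0]-460,W[...,1]-6)<24)&(W[...,2]>122)&(W[...,2]<136)
    P=W[m]
    if len(P)>8: print(n,"ring",fitc(P[:,:2]).round(1),len(P),np.median(P[:,2]))
    m=(np.hypot(W[...,0]-460,W[...,1]-6)<55)&(W[...,2]>9)&(W[...,2]<15);P=W[m];
    if len(P)>20: print(n,"base",fitc(cv2.convexHull(P[:,:2].astype(np.float32))[:,0]).round(1))
    m=(np.hypot(W[...,0]-460,W[...,1]-6)<15)&(W[...,2]>70)&(W[...,2]<84);P=W[m];
    if len(P)>8: print(n,"tip",P.mean(0).round(1),P[:,2].max())
E
```

```text
t9.6 pos [460.5   5.3  97.9] rpy [ 1.7999e+02 -1.0000e-02  1.7995e+02] F [ 0.4  0.8 -0.4] w0.429 joints [-0.13  0.4   2.05  0.    0.69 -1.7 ]
INC [ 0.05  0.07 10.59] [ 0.  -0.  -0.1]
w5 ring [459.    4.8  17.3] 1774 130.06927047409965
w5 base [459.9   6.5  39.6]
w5 tip [455.6   6.9  73.1] 80.69397967076603
s5 ring [459.3   3.9  17.7] 164 129.1440962139322
s5 base [459.5   5.2  39.6]
s5 tip [457.9   3.2  75.6] 81.49255345703715
c5 ring [463.3   5.4  17.6] 153 130.2687572250819
c5 base [459.9   6.6  39.8]
c5 tip [462.5   4.9  76.1] 82.72208392764664
```

View pics/w5.png

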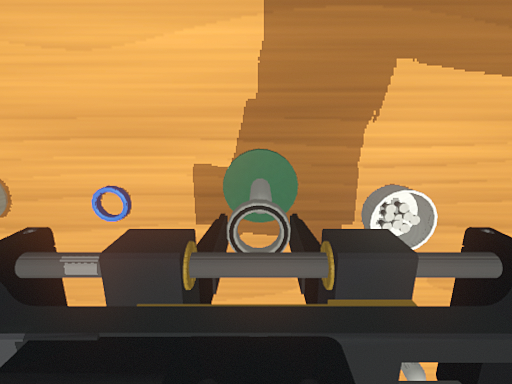

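View pics/s5.png

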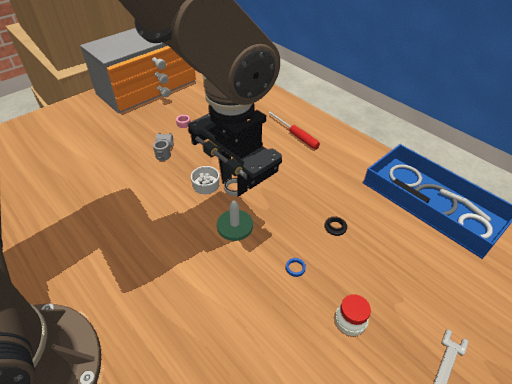

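The wrist view shows the bearing at (259,228) over the post, and the measurements put it 1.3 mm low in y. Shifting and lowering.

>>> servo_tool --pt "0 0.13 1 0 0 0" --pt "0 0.13 2.5 0 0 0" --pt "0 0.13 3.5 0 0 0" --pt "0 0.13 4.5 0 0 0" --pt "0 0.13 6 0 0 0" --pt "0 0.13 8 0 0 0" --pt "0 0.13 9.5 0 0 0" --pt "0 0.13 10.3 0 0 0" --pt "0 0.13 10.6 0 0 0" --pt "0 0.13 10.6 0 0 0"

```text
t: 10.55
eef_pos: [460.3, 7.2, -8.0]
tcp_rot: [3.141, -0.0, -3.141]
contact_force: [0.6, -0.2, -0.7]
grip_width: 0.431
```

>>> servo_tool --pt "0 0 0.1 0 0 0" --pt "0 0 0.15 0 0 0" --pt "0 0 0.15 0 0 0"

```text
t: 10.85
eef_pos: [460.5, 7.2, -9.0]
tcp_rot: [-3.142, 0.001, -3.141]
contact_force: [-0.9, 0.3, -1.0]
grip_width: 0.431
```

```bash
python3 look.py wrist w6; python3 go.py 460 6 -10 180
```

```text
t10.9 pos [460.5   7.2  -9.1] rpy [-1.8000e+02  4.0000e-02 -1.7999e+02] F [ 0.7  0.2 -0.1] w0.431 joints [-0.13  0.6   2.13  0.    0.41 -1.7 ]
INC [ 0.05 -0.12  0.09] [-0.  0.  0.]
```

View pics/w6.png

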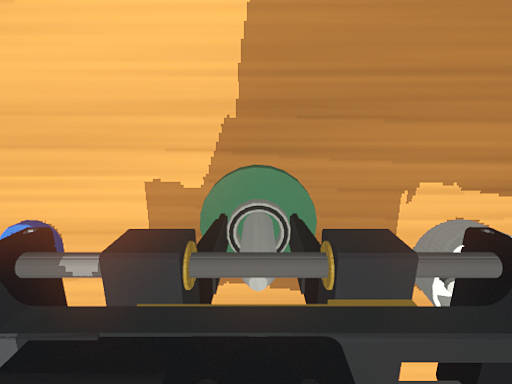

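The bearing is on the post, about 1 mm above the base. Lowering the last bit, releasing and rising.

>>> servo_tool --pt "0 0 0.05 0 0 0" --pt "0 0 0.08 0 0 0" --pt "0 0 0.08 0 0 0"

```text
t: 11.2
eef_pos: [460.4, 7.2, -10.0]
tcp_rot: [3.142, 0.0, -3.141]
contact_force: [-1.4, -0.7, 3.7]
grip_width: 0.429
```

>>> servo_tool --pt "0 0 0 0 0 0" --pt "0 0 0 0 0 0" --pt "0 0 0 0 0 0" --pt "0 0 0 0 0 0" --pt "0 0 0 0 0 0" --pt "0 0 0 0 0 0" --pt "0 0 -2 0 0 0" --pt "0 0 -6 0 0 0" --pt "0 0 -10.5 0 0 0" --pt "0 0 -10.5 0 0 0" --hand 1

```text
t: 12.2
eef_pos: [462.4, 7.0, 99.2]
tcp_rot: [-3.141, 0.008, -3.141]
contact_force: [-0.0, -0.3, -0.4]
grip_width: 1.001
```

```bash
python3 look.py wrist w7; python3 go.py 622.5 -144 100 180
python3 - <<'E'
from h import *
c=dict(np.load("pics/w7.npz"));W=cloud(c)
P=W[(np.hypot(W[...,0]-460,W[...,1]-6)<30)&(W[...,2]>17)&(W[...,2]<26)];r=np.hypot(P[:,0]-460,P[:,1]-6);P=P[r>13];f=fitc(P[:,:2]);print("ring",f.round(1),np.median(P[:,2]))
A=np.c_[P[:,:2]-f[:2],np.ones(len(P))][P[:,2]>20.5];print(np.linalg.lstsq(A,P[P[:,2]>20.5][:,2],rcond=None)[0].round(3))
E
```

```text
t12.2 pos [461.5   7.1  97. ] rpy [-179.97    0.29 -179.98] F [ 0.3 -0.4 -0.2] w1.001 joints [-0.13  0.4   2.05  0.    0.69 -1.7 ]
INC [-16.1  -15.11  -0.21] [-0.   0.3  0. ]
ring [460.5   6.8  17.7] 22.686367893501597
[2.0000e-03 0.0000e+00 2.2779e+01]
```

View pics/w7.png

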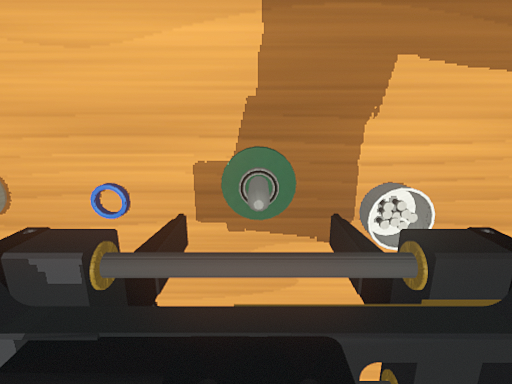

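The bearing sits flat round the post at (259,188). Next, the cover.

>>> servo_tool --pt "-3.5 -3.3 0 0 0 0" --pt "-7 -6.6 0 0 0 0" --pt "-10.5 -9.8 0 0 0 0" --pt "-14 -13 1 0 0 0" --pt "-16.1 -15.1 3 0 0 0" --pt "-16.1 -15.1 5 0 0 0" --pt "-16.1 -15.1 6 0 0 0" --pt "-16.1 -15.1 6 0 0 0"

```text
t: 13.05
eef_pos: [619.8, -143.2, 32.4]
tcp_rot: [3.14, -0.004, -3.141]
contact_force: [-0.1, -0.3, 0.4]
grip_width: 0.999
```

>>> servo_tool --pt "0 0 0 0 0 0" --pt "0 0 0 0 0 0"

```text
t: 13.25
eef_pos: [621.6, -143.5, 35.8]
tcp_rot: [-3.141, 0.001, -3.141]
contact_force: [-0.5, -0.5, 1.1]
grip_width: 1.003
```

```bash
python3 look.py wrist w8; python3 go.py 622.5 -144.1 -22 180
python3 - <<'E'
from h import *
c=dict(np.load("pics/w8.npz"));W=cloud(c)
P=W[(np.hypot(W[...,0]-622,W[...,1]+144)<32)&(W[...,2]>13)&(W[...,2]<20)];print("cover",fitc(P[:,:2]).round(1),len(P))
E
```

```text
t13.3 pos [ 621.7 -143.5   35.9] rpy [-1.7998e+02  8.0000e-02 -1.7996e+02] F [0.4 0.2 0.1] w0.997 joints [-0.33  0.68  1.66  0.    0.79 -1.9 ]
INC [-0.08 -0.05  5.79] [-0.   0.1  0. ]
cover [ 622.3 -143.3   15.9] 566
```

View pics/w8.png

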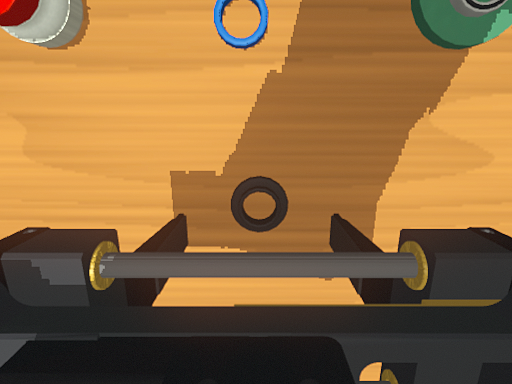

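The cover at (259,204) is centred between the fingers. Down 57.5 mm and close on the flange.

>>> servo_tool --pt "-0.07 -0.02 2 0 0 0" --pt "-0.07 -0.02 4 0 0 0" --pt "-0.07 -0.02 5.2 0 0 0" --pt "-0.07 -0.02 5.6 0 0 0" --pt "-0.07 -0.02 5.75 0 0 0" --pt "-0.07 -0.02 5.75 0 0 0"

```text
t: 13.9
eef_pos: [622.4, -144.1, -22.1]
tcp_rot: [-3.141, 0.001, -3.141]
contact_force: [0.4, -0.1, -0.4]
grip_width: 1.001
```

>>> servo_tool --pt "0 0 0 0 0 0" --pt "0 0 0 0 0 0" --pt "0 0 0 0 0 0" --pt "0 0 0 0 0 0" --pt "0 0 0 0 0 0" --pt "0 0 0 0 0 0" --pt "0 0 0 0 0 0" --pt "0 0 0 0 0 0" --pt "0 0 0 0 0 0" --pt "0 0 0 0 0 0" --hand -1

```text
t: 14.9
eef_pos: [622.0, -144.0, -22.7]
tcp_rot: [3.142, 0.0, -3.141]
contact_force: [-0.3, 0.3, 0.9]
grip_width: 0.514
```

>>> servo_tool --pt "0 0 -1 0 0 0" --pt "0 0 -4 0 0 0" --pt "0 0 -8 0 0 0" --pt "0 0 -12 0 0 0" --pt "0 0 -12 0 0 0" --pt "0 0 -12 0 0 0"

```text
t: 15.5
eef_pos: [622.2, -144.1, 98.5]
tcp_rot: [-3.141, 0.002, -3.141]
contact_force: [0.2, 0.9, -1.1]
grip_width: 0.52
```

```bash
python3 look.py wrist w9; python3 go.py 460.2 7 100 180
python3 - <<'E'
from h import *
c=dict(np.load("pics/w9.npz"));W=cloud(c)
P=W[(np.hypot(W[...,0]-622,W[...,1]+144)<22)&(W[...,2]>131)&(W[...,2]<140)];print("cover",fitc(P[:,:2]).round(1),len(P),np.median(P[:,2]))
E
```

```text
t15.6 pos [ 621.7 -143.9   97.2] rpy [ 1.7999e+02 -1.0000e-02 -1.7999e+02] F [ 0.4 -0.3 -0.7] w0.517 joints [-0.33  0.61  1.62  0.    0.92 -1.9 ]
INC [16.14 15.09 -0.27] [ 0. -0.  0.]
cover [ 621.5 -144.5   15.6] 866 137.3236068672213
```

View pics/w9.png

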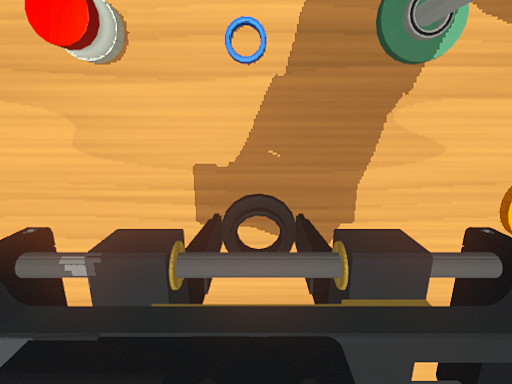

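The cover is held level at (259,222). Moving to the post.

>>> servo_tool --pt "3.5 3.3 0 0 0 0" --pt "7 6.6 0 0 0 0" --pt "10.5 9.8 0 0 0 0" --pt "14 13 0 0 0 0" --pt "15.5 14.5 0 0 0 0" --pt "16.1 15.1 0 0 0 0" --pt "16.1 15.1 0 0 0 0" --pt "16.1 15.1 0 0 0 0" --pt "16.1 15.1 0 0 0 0"

```text
t: 16.45
eef_pos: [461.9, 6.2, 97.0]
tcp_rot: [3.142, 0.0, 3.141]
contact_force: [-0.0, -0.3, -0.1]
grip_width: 0.515
```

```bash
python3 look.py wrist w10; python3 go.py 460.2 7 0 180
python3 - <<'E'
from h import *
c=dict(np.load("pics/w10.npz"));W=cloud(c)
P=W[(np.hypot(W[...,0]-460,W[...,1]-7)<22)&(W[...,2]>131)&(W[...,2]<141)];print("cover",fitc(P[:,:2]).round(1),len(P),np.median(P[:,2]))
P=W[(np.hypot(W[...,0]-460,W[...,1]-6)<55)&(W[...,2]>9)&(W[...,2]<15)];print("base",fitc(cv2.convexHull(P[:,:2].astype(np.float32))[:,0]).round(1))
E
```

```text
t16.5 pos [461.7   6.3  97. ] rpy [180.    -0.   179.96] F [ 0.2 -0.1 -1. ] w0.516 joints [-0.13  0.4   2.05  0.    0.69 -1.7 ]
INC [0.15 0.07 9.7 ] [ 0. -0. -0.]
cover [461.4   5.7  15.6] 795 135.89530533308624
base [460.    6.6  39.6]
```

View pics/w10.png

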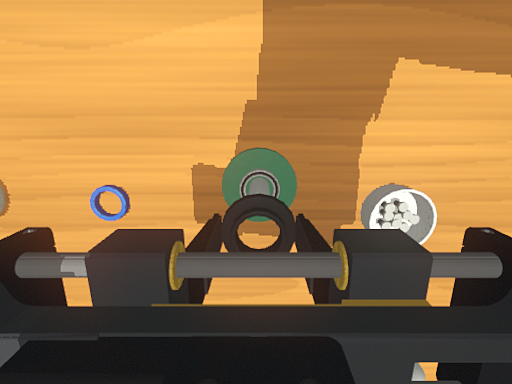

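Cover at (259,222) above the post. Shifting about 1 mm and lowering onto the bearing.

>>> servo_tool --pt "0.13 0.09 1 0 0 0" --pt "0.13 0.09 2.5 0 0 0" --pt "0.13 0.09 3.5 0 0 0" --pt "0.13 0.09 4.5 0 0 0" --pt "0.13 0.09 6 0 0 0" --pt "0.13 0.09 7.5 0 0 0" --pt "0.13 0.09 8.8 0 0 0" --pt "0.13 0.09 9.4 0 0 0" --pt "0.13 0.09 9.5 0 0 0" --pt "0.13 0.09 9.5 0 0 0"

```text
t: 17.5
eef_pos: [459.8, 7.8, 2.4]
tcp_rot: [3.142, -0.0, -3.141]
contact_force: [-0.8, 0.2, -0.7]
grip_width: 0.515
```

>>> servo_tool --pt "0 0 0.1 0 0 0" --pt "0 0 0.15 0 0 0" --pt "0 0 0.15 0 0 0"

```text
t: 17.8
eef_pos: [459.9, 7.9, 1.1]
tcp_rot: [3.142, 0.001, -3.141]
contact_force: [0.1, 0.3, -0.6]
grip_width: 0.513
```

>>> servo_tool --pt "0 0 0.08 0 0 0" --pt "0 0 0.15 0 0 0" --pt "0 0 0.15 0 0 0"

```text
t: 18.1
eef_pos: [459.7, 7.9, -0.7]
tcp_rot: [3.142, 0.0, -3.141]
contact_force: [-0.3, -0.5, -1.0]
grip_width: 0.515
```

```bash
python3 look.py wrist w11
```

```text
(no output)
```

View pics/w11.png

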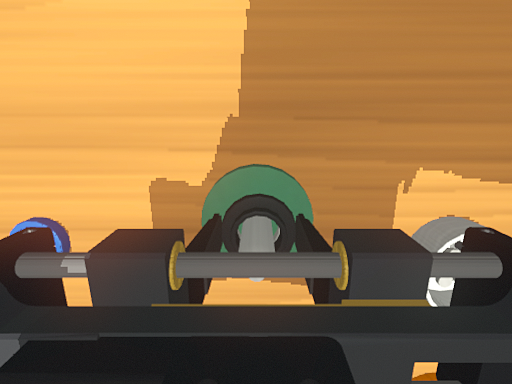

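The cover is threaded, with no contact yet. A touch lower.

>>> servo_tool --pt "0 0 0.04 0 0 0" --pt "0 0 0.08 0 0 0" --pt "0 0 0.08 0 0 0"

```text
t: 18.45
eef_pos: [459.8, 7.9, -0.9]
tcp_rot: [-3.142, 0.001, -3.141]
contact_force: [-1.3, 0.6, 11.8]
grip_width: 0.513
```

Contact at 12 N. Releasing and rising.

>>> servo_tool --pt "0 0 0 0 0 0" --pt "0 0 0 0 0 0" --pt "0 0 0 0 0 0" --pt "0 0 0 0 0 0" --pt "0 0 0 0 0 0" --pt "0 0 0 0 0 0" --pt "0 0 -2 0 0 0" --pt "0 0 -6 0 0 0" --pt "0 0 -10 0 0 0" --pt "0 0 -10 0 0 0" --hand 1

```text
t: 19.45
eef_pos: [461.6, 7.7, 102.5]
tcp_rot: [-3.141, 0.007, -3.141]
contact_force: [0.1, -0.8, -1.8]
grip_width: 0.997
```

```bash
python3 look.py wrist w12; python3 go.py 595.7 309 100 180
python3 - <<'E'
from h import *
c=dict(np.load("pics/w12.npz"));W=cloud(c)
P=W[(np.hypot(W[...,0]-460,W[...,1]-6)<30)&(W[...,2]>34)&(W[...,2]<43)];r=np.hypot(P[:,0]-460,P[:,1]-6);P=P[r>13];f=fitc(P[:,:2]);print("cover",f.round(1),np.median(P[:,2]))
A=np.c_[P[:,:2]-f[:2],np.ones(len(P))][P[:,2]>37];print(np.linalg.lstsq(A,P[P[:,2]>37][:,2],rcond=None)[0].round(3))
E
```

```text
t19.5 pos [460.7   7.8 100.5] rpy [-179.97    0.26 -179.98] F [ 0.7 -0.2 -0.3] w1.002 joints [-0.13  0.39  2.05  0.    0.7  -1.7 ]
INC [-13.5   30.12   0.1 ] [-0.   0.3  0. ]
cover [460.3   7.3  16.1] 38.38686956975653
[-1.0000e-03  1.0000e-03  3.8506e+01]
```

View pics/w12.png

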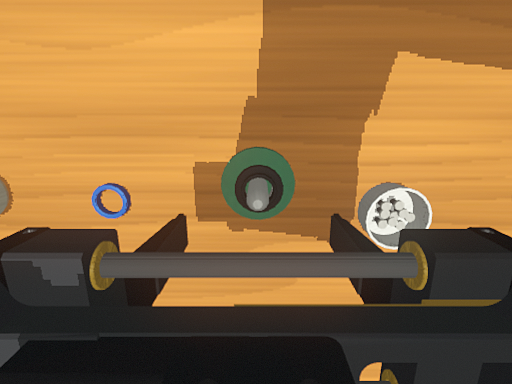

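The cover lies flat with its top at 38.4 mm. Next, the gold spacer, with the fingers partly open to keep clear of the pink one.

>>> servo_tool --pt "-2 4 0 0 0 0" --pt "-4 8.5 0 0 0 0" --pt "-6 13 0 0 0 0" --pt "-8 17.5 0 0 0 0" --pt "-10 22 0 0 0 0" --pt "-12 26.5 0 0 0 0" --pt "-13.4 30.1 1 0 0 0" --pt "-13.4 30.1 3 0 0 0" --pt "-13.4 30.1 5 0 0 0" --pt "-13.4 30.1 5 0 0 0" --hand 0.4

```text
t: 20.5
eef_pos: [591.6, 308.4, 44.3]
tcp_rot: [-3.139, -0.006, -3.141]
contact_force: [-0.9, -0.0, 0.2]
grip_width: 0.699
```

>>> servo_tool --pt "0 0 0 0 0 0" --pt "0 0 0 0 0 0"

```text
t: 20.7
eef_pos: [594.0, 308.8, 49.2]
tcp_rot: [3.141, 0.001, 3.141]
contact_force: [0.2, 0.9, 0.6]
grip_width: 0.701
```

```bash
python3 look.py wrist w13; python3 go.py 595.7 309 -20 180
python3 - <<'E'
from h import *
c=dict(np.load("pics/w13.npz"));W=cloud(c)
P=W[(np.hypot(W[...,0]-596,W[...,1]-309)<30)&(W[...,2]>17)&(W[...,2]<24)];print("gold",fitc(P[:,:2]).round(1),len(P))
E
```

```text
t20.8 pos [594.1 308.8  49.4] rpy [1.7997e+02 7.0000e-02 1.7998e+02] F [0.1 0.2 0.3] w0.701 joints [ 0.38  0.7   1.57  0.    0.87 -1.19]
INC [-0.15  0.02  6.95] [ 0.   0.1 -0. ]
gold [595.4 310.3  17. ] 805
```

View pics/w13.png

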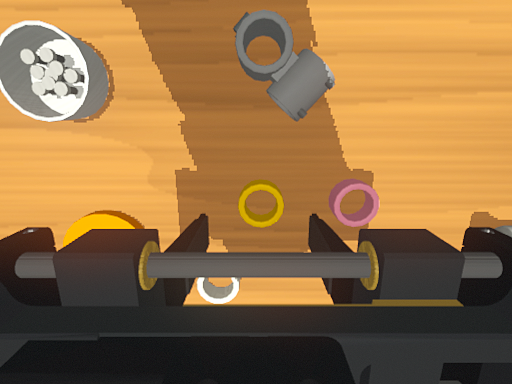

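The gold spacer at (261,204) is centred, with pink at (354,203) outside the right finger. Descending.

>>> servo_tool --pt "-0.14 0.08 2.5 0 0 0" --pt "-0.14 0.08 5 0 0 0" --pt "-0.14 0.08 6.3 0 0 0" --pt "-0.14 0.08 6.8 0 0 0" --pt "-0.14 0.08 6.95 0 0 0" --pt "-0.14 0.08 6.95 0 0 0"

```text
t: 21.35
eef_pos: [595.5, 309.9, -20.1]
tcp_rot: [3.141, 0.001, -3.141]
contact_force: [0.1, -0.6, -0.0]
grip_width: 0.702
```

>>> servo_tool --pt "0 0 0 0 0 0" --pt "0 0 0 0 0 0" --pt "0 0 0 0 0 0" --pt "0 0 0 0 0 0" --pt "0 0 0 0 0 0" --pt "0 0 0 0 0 0" --pt "0 0 0 0 0 0" --hand -1

```text
t: 22.05
eef_pos: [595.2, 309.8, -20.7]
tcp_rot: [3.141, 0.0, -3.141]
contact_force: [-0.8, -0.3, 4.3]
grip_width: 0.414
```

>>> servo_tool --pt "0 0 0 0 0 0" --pt "0 0 -2 0 0 0" --pt "0 0 -5 0 0 0" --pt "0 0 -9 0 0 0" --pt "0 0 -12 0 0 0" --pt "0 0 -12 0 0 0" --pt "0 0 -12 0 0 0"

```text
t: 22.75
eef_pos: [595.0, 309.6, 99.0]
tcp_rot: [3.141, 0.0, -3.142]
contact_force: [0.1, -0.2, -0.5]
grip_width: 0.413
```

```bash
python3 look.py wrist w14; python3 go.py 460.2 7 100 180
python3 - <<'E'
from h import *
c=dict(np.load("pics/w14.npz"));W=cloud(c)
P=W[(np.hypot(W[...,0]-596,W[...,1]-309)<22)&(W[...,2]>134)&(W[...,2]<150)];print("gold",fitc(P[:,:2]).round(1),len(P),np.median(P[:,2]))
E
```

```text
t22.8 pos [594.5 309.4  98. ] rpy [-1.7997e+02 -7.0000e-02 -1.7999e+02] F [-0.4  0.6 -0.9] w0.412 joints [ 0.38  0.65  1.53  0.    0.97 -1.19]
INC [ 13.44 -30.24  -0.16] [-0.  -0.1  0. ]
gold [594.4 309.1  17.2] 1362 139.8907847093575
```

View pics/w14.png

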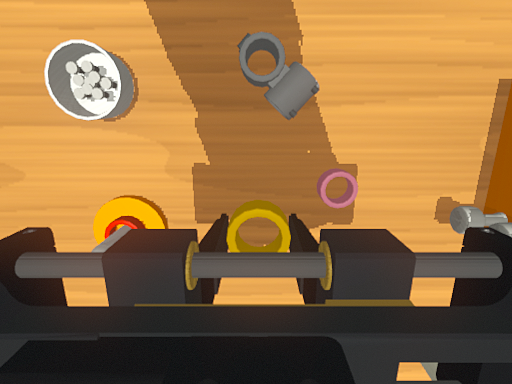

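The gold spacer is held level at (259,228). Back to the post.

>>> servo_tool --pt "2 -4 0 0 0 0" --pt "4 -8.5 0 0 0 0" --pt "6 -13 0 0 0 0" --pt "8 -17.5 0 0 0 0" --pt "10 -22 0 0 0 0" --pt "12 -26.5 0 0 0 0" --pt "13.4 -30.2 0 0 0 0" --pt "13.4 -30.2 0 0 0 0" --pt "13.4 -30.2 0 0 0 0" --pt "13.4 -30.2 0 0 0 0"

```text
t: 23.8
eef_pos: [461.2, 8.3, 98.4]
tcp_rot: [3.141, -0.001, -3.141]
contact_force: [-0.5, 0.4, -0.9]
grip_width: 0.413
```

>>> servo_tool --pt "0 0 0 0 0 0"

```text
t: 23.9
eef_pos: [461.3, 8.6, 98.6]
tcp_rot: [3.141, -0.001, -3.14]
contact_force: [0.7, 0.6, -0.7]
grip_width: 0.415
```

```bash
python3 look.py wrist w15; python3 go.py 460.2 7 18 180
python3 - <<'E'
from h import *
c=dict(np.load("pics/w15.npz"));W=cloud(c)
P=W[(np.hypot(W[...,0]-460,W[...,1]-7)<22)&(W[...,2]>134)&(W[...,2]<148)];print("gold",fitc(P[:,:2]).round(1),len(P),np.median(P[:,2]))
P=W[(np.hypot(W[...,0]-460,W[...,1]-6)<55)&(W[...,2]>9)&(W[...,2]<15)];print("base",fitc(cv2.convexHull(P[:,:2].astype(np.float32))[:,0]).round(1))
E
```

```text
t23.9 pos [461.2   8.6  98.7] rpy [ 1.7999e+02 -3.0000e-02 -1.7990e+02] F [0.4 0.3 0.1] w0.416 joints [-0.12  0.4   2.05  0.    0.7  -1.7 ]
INC [ 0.1  -0.16  8.07] [ 0.  -0.   0.1]
gold [460.7   7.9  17.1] 1345 139.5213854146783
base [459.8   6.6  39.5]
```

View pics/w15.png

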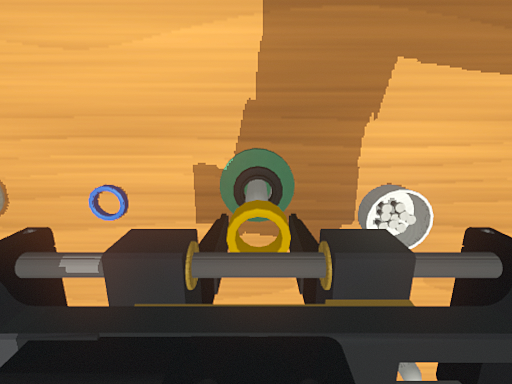

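The gold spacer at (259,228) is above the post. Lowering with about 1 mm of correction.

>>> servo_tool --pt "0.07 -0.12 1 0 0 0" --pt "0.07 -0.12 2.5 0 0 0" --pt "0.07 -0.12 3.5 0 0 0" --pt "0.07 -0.12 4.5 0 0 0" --pt "0.07 -0.12 6 0 0 0" --pt "0.07 -0.12 7 0 0 0" --pt "0.07 -0.12 7.6 0 0 0" --pt "0.07 -0.12 7.85 0 0 0" --pt "0.07 -0.12 7.85 0 0 0" --pt "0.07 -0.12 7.85 0 0 0"

```text
t: 24.95
eef_pos: [460.6, 6.5, 20.8]
tcp_rot: [3.142, 0.001, -3.141]
contact_force: [-0.1, -0.0, -1.2]
grip_width: 0.415
```

>>> servo_tool --pt "0 0 0.1 0 0 0" --pt "0 0 0.15 0 0 0" --pt "0 0 0.15 0 0 0"

```text
t: 25.25
eef_pos: [460.5, 6.5, 19.1]
tcp_rot: [3.142, 0.0, -3.141]
contact_force: [0.4, 0.9, -0.5]
grip_width: 0.417
```

>>> servo_tool --pt "0 0 0.1 0 0 0" --pt "0 0 0.15 0 0 0" --pt "0 0 0.15 0 0 0"

```text
t: 25.55
eef_pos: [460.4, 6.5, 17.5]
tcp_rot: [3.141, -0.0, -3.141]
contact_force: [-0.4, 0.2, -0.4]
grip_width: 0.413
```

```bash
python3 look.py wrist w16; python3 go.py 460.2 7 18 180
```

```text
t25.6 pos [460.4   6.5  17.5] rpy [ 1.7999e+02 -1.0000e-02 -1.7999e+02] F [-0.2  0.2 -0.9] w0.418 joints [-0.13  0.54  2.12  0.    0.48 -1.7 ]
INC [ 0.02  0.05 -0.05] [ 0. -0.  0.]
```

View pics/w16.png

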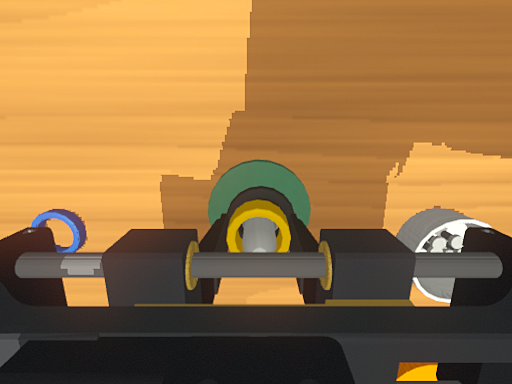

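The gold spacer is threaded and almost down. Final 0.6 mm.

>>> servo_tool --pt "0 0 0.04 0 0 0" --pt "0 0 0.06 0 0 0" --pt "0 0 0.06 0 0 0"

```text
t: 25.9
eef_pos: [460.5, 6.5, 17.3]
tcp_rot: [3.142, 0.0, -3.141]
contact_force: [-1.7, 0.2, 5.7]
grip_width: 0.415
```

>>> servo_tool --pt "0 0 0 0 0 0" --pt "0 0 0 0 0 0" --pt "0 0 0 0 0 0" --pt "0 0 0 0 0 0" --pt "0 0 0 0 0 0" --pt "0 0 0 0 0 0" --pt "0 0 -2 0 0 0" --pt "0 0 -5 0 0 0" --pt "0 0 -8 0 0 0" --pt "0 0 -8 0 0 0" --hand 1

```text
t: 26.9
eef_pos: [461.9, 6.3, 99.8]
tcp_rot: [-3.141, 0.005, -3.141]
contact_force: [0.4, 0.0, -0.4]
grip_width: 0.997
```

```bash
python3 look.py wrist w17; python3 go.py 473.5 310.8 100 227.5
python3 - <<'E'
from h import *
c=dict(np.load("pics/w17.npz"));W=cloud(c)
P=W[(np.hypot(W[...,0]-460,W[...,1]-6)<30)&(W[...,2]>54)&(W[...,2]<63)];r=np.hypot(P[:,0]-460,P[:,1]-6);P=P[r>13];f=fitc(P[:,:2]);print("gold",f.round(1),np.median(P[:,2]))
A=np.c_[P[:,:2]-f[:2],np.ones(len(P))][P[:,2]>57];print(np.linalg.lstsq(A,P[P[:,2]>57][:,2],rcond=None)[0].round(3))
E
```

```text
t26.9 pos [461.1   6.4  98.2] rpy [-179.98    0.2  -179.99] F [-0.4 -0.8  0. ] w1.003 joints [-0.13  0.39  2.05  0.    0.69 -1.7 ]
INC [-1.24 30.44 -0.19] [ -0.1   0.2 -47.5]
gold [460.5   6.1  17. ] 58.225756699991294
[ 5.0000e-03 -1.0000e-03  5.8383e+01]
```

View pics/w17.png

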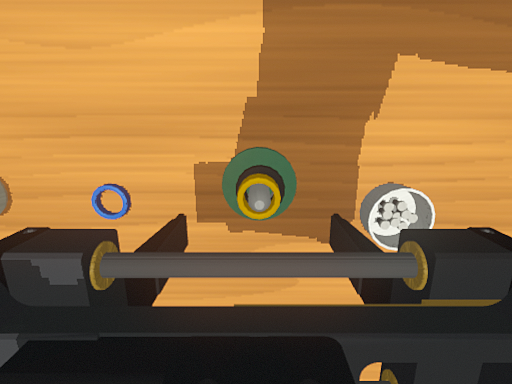

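The gold spacer sits flat with its top at 58 mm. Now the stem: move and turn so the jaws lie across its own y.

>>> servo_tool --pt "-0.2 4.5 0 0 0 -8" --pt "-0.4 9 0 0 0 -16" --pt "-0.6 13.5 0 0 0 -24" --pt "-0.8 18 0 0 0 -32" --pt "-1 22.5 0 0 0 -40" --pt "-1.2 27 0 0 0 -47.5" --pt "-1.24 30.4 0 0 0 -47.5" --pt "-1.24 30.4 1 0 0 -47.5" --pt "-1.24 30.4 2 0 0 -47.5" --pt "-1.24 30.4 2 0 0 -47.5"

```text
t: 27.95
eef_pos: [471.6, 309.1, 74.6]
tcp_rot: [3.14, -0.004, -2.313]
contact_force: [-0.2, -0.9, -0.3]
grip_width: 1.005
```

>>> servo_tool --pt "0 0 0 0 0 0" --pt "0 0 0 0 0 0"

```text
t: 28.15
eef_pos: [473.1, 309.7, 77.1]
tcp_rot: [3.142, 0.0, -2.314]
contact_force: [1.0, 0.2, -0.3]
grip_width: 0.999
```

```bash
python3 look.py wrist w18; python3 go.py 473.5 310.8 -19 227.5
python3 - <<'E'
from h import *
c=dict(np.load("pics/w18.npz"));W=cloud(c)
P=W[(np.hypot(W[...,0]-490,W[...,1]-322)<80)&(W[...,2]>36)&(W[...,2]<43)][:,:2]
d=np.hypot(P[:,0]-473.5,P[:,1]-311);T=P[d<23];B=P[d>24];f=fitc(T);m=B.mean(0)
print("tube",f.round(1),len(T),"bar",m.round(1),np.degrees(np.arctan2(m[1]-f[1],m[0]-f[0])).round(1))
E
```

```text
t28.2 pos [473.1 309.8  77.3] rpy [-1.7999e+02  3.0000e-02 -1.3256e+02] F [-0.6  0.  -0.8] w0.999 joints [ 0.46  0.55  1.82  0.    0.77 -1.94]
INC [-0.09  0.04  9.63] [-0.   0.  -0.1]
tube [472.8 311.7  17. ] 772 bar [498.3 339.1] 47.1
```

View pics/w18.png

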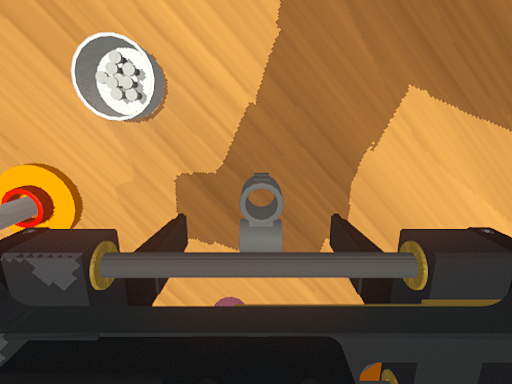

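The stem tube at (262,200) is centred, with the bar clamp toward the camera and both fingers on its free sides. Descending.

>>> servo_tool --pt "-0.12 0.09 2.5 0 0 0" --pt "-0.12 0.09 5 0 0 0" --pt "-0.12 0.09 7 0 0 0" --pt "-0.12 0.09 8.5 0 0 0" --pt "-0.12 0.09 9.3 0 0 0" --pt "-0.12 0.09 9.55 0 0 0" --pt "-0.12 0.09 9.55 0 0 0" --pt "-0.12 0.09 9.55 0 0 0"

```text
t: 29.0
eef_pos: [473.3, 312.1, -17.8]
tcp_rot: [-3.141, 0.001, -2.312]
contact_force: [0.2, 0.6, -0.5]
grip_width: 0.999
```

>>> servo_tool --pt "0 0 0 0 0 0" --pt "0 0 0 0 0 0" --pt "0 0 0 0 0 0" --pt "0 0 0 0 0 0" --pt "0 0 0 0 0 0" --pt "0 0 0 0 0 0" --pt "0 0 0 0 0 0" --pt "0 0 0 0 0 0" --pt "0 0 0 0 0 0" --pt "0 0 0 0 0 0" --hand -1

```text
t: 30.0
eef_pos: [472.9, 312.0, -18.6]
tcp_rot: [3.141, -0.0, -2.312]
contact_force: [-0.1, 0.9, -0.4]
grip_width: 0.425
```

>>> servo_tool --pt "0 0 0 0 0 0" --pt "0 0 -1 0 0 0" --pt "0 0 -3 0 0 0" --pt "0 0 -6 0 0 0" --pt "0 0 -9 0 0 0" --pt "0 0 -12 0 0 0" --pt "0 0 -12.5 0 0 0" --pt "0 0 -12.5 0 0 0" --pt "0 0 -12.5 0 0 0"

```text
t: 30.9
eef_pos: [472.4, 311.7, 105.6]
tcp_rot: [3.141, -0.001, -2.312]
contact_force: [-0.2, -0.1, -2.4]
grip_width: 0.423
```

```bash
python3 look.py wrist w19;python3 look.py side s19; python3 go.py 460.2 6.8 107 180
python3 - <<'E'
from h import *
c=dict(np.load("pics/w19.npz"));W=cloud(c)
P=W[(np.hypot(W[...,0]-473,W[...,1]-311)<23)&(W[...,2]>155)&(W[...,2]<172)]
f=fitc(P[:,:2]);print("tube",f.round(1),len(P),np.median(P[:,2]))
A=np.c_[P[:,:2]-f[:2],np.ones(len(P))];print(np.linalg.lstsq(A,P[:,2],rcond=None)[0].round(3))
E
```

```text
t31.0 pos [472.4 311.7 105.2] rpy [ 1.7995e+02 -1.1000e-01 -1.3249e+02] F [ 0.  -0.3 -1.6] w0.420 joints [ 0.47  0.51  1.79  0.    0.84 -1.93]
INC [ 23.3  -19.69  -0.15] [-0.  -0.1 47.5]
tube [472.8 310.7  18.2] 1761 164.1174277691158
[7.40000e-02 8.40000e-02 1.63775e+02]
```

View pics/w19.png

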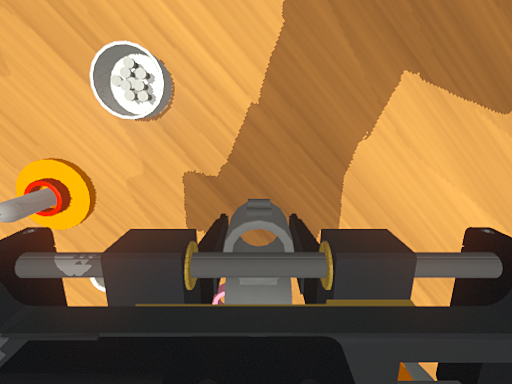

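View pics/s19.png

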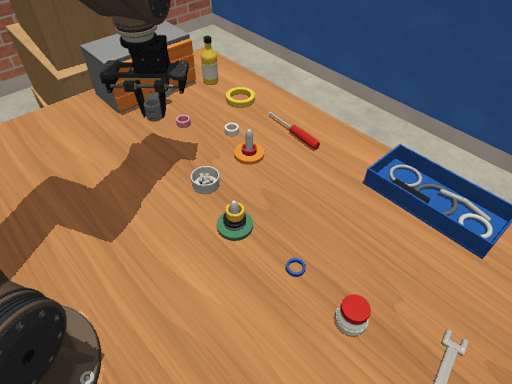

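Run:
```python
from h import *
c=dict(np.load("pics/w19.npz"));W=cloud(c)
P=W[(np.hypot(W[...,0]-473,W[...,1]-311)<24)&(W[...,2]>140)&(W[...,2]<175)]
d=P[:,:2]-[472.8,311.5];a=np.degrees(np.arctan2(d[:,1],d[:,0]))-47.5;a=(a+180)%360-180;r=np.hypot(*d.T)
for k in range(-180,180,30):
    s=(a>=k)&(a<k+30)&(r>15)&(r<19.5)
    if s.sum()>4: print(k,s.sum(),np.percentile(P[s,2],[10,50,90]).round(1))
```

```text
-180 192 [158.6 164.4 165.2]
-150 160 [155.8 164.4 165.3]
-120 113 [163.9 164.6 165.2]
-60 15 [140.9 164.3 164.9]
-30 93 [163.9 164.7 165.3]
0 93 [163.9 164.5 165.3]
30 7 [164.2 164.6 165.1]
90 129 [153.2 164.2 165.3]
120 249 [145.2 162.6 165. ]
150 246 [150.3 163.5 165.2]
```

The tube is held level, with its rim at about 164.5 mm all round. Carrying it to the post while turning back.

>>> servo_tool --pt "2.5 -2.1 0 0 0 6" --pt "5 -4.2 0 0 0 12" --pt "8 -6.8 0 0 0 18" --pt "11 -9.3 0 0 0 24" --pt "14 -11.8 0 0 0 30" --pt "17 -14.4 0 0 0 36" --pt "20 -16.9 0 0 0 42" --pt "22 -18.6 0 0 0 46" --pt "23.3 -19.7 0 0 0 47.5" --pt "23.3 -19.7 0 0 0 47.5"

```text
t: 32.0
eef_pos: [460.4, 5.5, 105.6]
tcp_rot: [3.141, -0.002, 3.139]
contact_force: [-0.4, 0.5, -1.1]
grip_width: 0.422
```

>>> servo_tool --pt "0 0 0 0 0 0" --pt "0 0 0 0 0 0" --pt "0 0 0 0 0 0"

```text
t: 32.3
eef_pos: [460.7, 7.9, 106.2]
tcp_rot: [3.141, -0.0, -3.14]
contact_force: [0.6, 0.6, -1.0]
grip_width: 0.42
```

```bash
python3 look.py wrist w20;python3 look.py side s20; python3 go.py 460.2 6.8 39 180
python3 - <<'E'
from h import *
c=dict(np.load("pics/w20.npz"));W=cloud(c)
P=W[(np.hypot(W[...,0]-461,W[...,1]-7)<24)&(W[...,2]>162)&(W[...,2]<170)]
f=fitc(P[:,:2]);print("tube",f.round(1),len(P),np.median(P[:,2]))
P=W[(np.hypot(W[...,0]-460,W[...,1]-6)<55)&(W[...,2]>9)&(W[...,2]<15)];print("base",fitc(cv2.convexHull(P[:,:2].astype(np.float32))[:,0]).round(1))
c=dict(np.load("pics/s20.npz"));u,v=proj(c,[460,6,90]).astype(int)
cv2.imwrite("pics/s20z.png",cv2.resize(c["color"][v-50:v+50,u-60:u+60,::-1],None,fx=6,fy=6,interpolation=cv2.INTER_CUBIC))
E
```

```text
t32.4 pos [460.7   7.7 106.4] rpy [ 1.7999e+02 -1.0000e-02 -1.7991e+02] F [-0.  -0.1 -1.1] w0.420 joints [-0.13  0.38  2.04  0.    0.72 -1.7 ]
INC [ 0.05 -0.09  6.74] [ 0.  -0.   0.1]
tube [461.7   7.3  17.7] 1302 165.19661190508447
base [459.8   6.6  39.5]
```

View pics/w20.png

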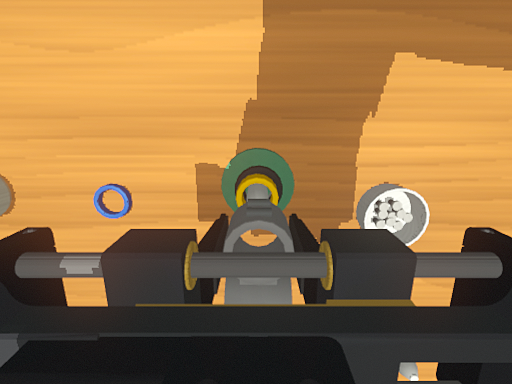

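View pics/s20z.png

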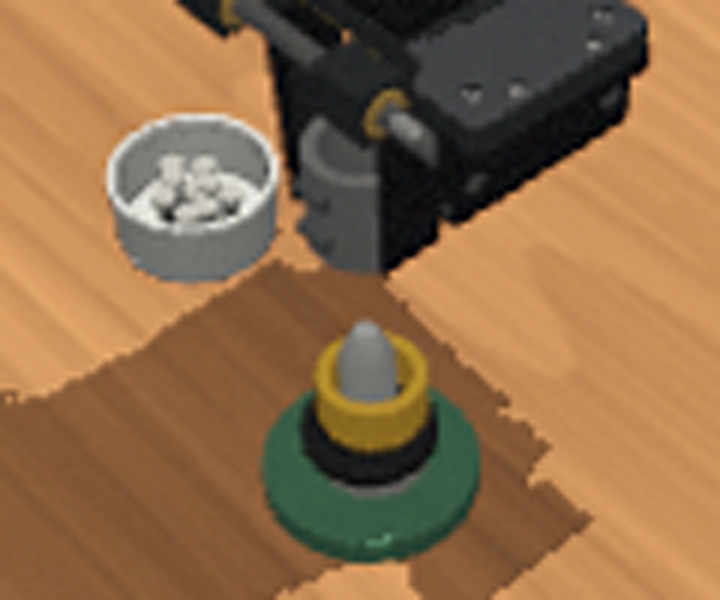

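The stem is upright above the post: wrist tube at (259,238), stack and post clear below in the side view. Lowering.

>>> servo_tool --pt "0.08 -0.08 1 0 0 0" --pt "0.08 -0.08 2 0 0 0" --pt "0.08 -0.08 3 0 0 0" --pt "0.08 -0.08 4 0 0 0" --pt "0.08 -0.08 5 0 0 0" --pt "0.08 -0.08 6 0 0 0" --pt "0.08 -0.08 6.4 0 0 0" --pt "0.08 -0.08 6.45 0 0 0" --pt "0.08 -0.08 6.45 0 0 0"

```text
t: 33.3
eef_pos: [460.1, 6.3, 42.0]
tcp_rot: [3.142, 0.0, -3.141]
contact_force: [-0.8, -0.3, -1.6]
grip_width: 0.42
```

>>> servo_tool --pt "0 0 0.1 0 0 0" --pt "0 0 0.15 0 0 0" --pt "0 0 0.15 0 0 0"

```text
t: 33.6
eef_pos: [460.1, 6.3, 40.6]
tcp_rot: [3.142, 0.0, -3.142]
contact_force: [-0.4, -0.0, -2.1]
grip_width: 0.421
```

```bash
python3 look.py wrist w21;python3 look.py side s21; python3 go.py 460.2 6.8 39 180
python3 - <<'E'
from h import *
c=dict(np.load("pics/s21.npz"));u,v=proj(c,[460,6,60]).astype(int)
cv2.imwrite("pics/s21z.png",cv2.resize(c["color"][v-50:v+50,u-60:u+60,::-1],None,fx=6,fy=6,interpolation=cv2.INTER_CUBIC))
E
```

```text
t33.7 pos [460.    6.3  40.6] rpy [ 1.8000e+02  2.0000e-02 -1.7999e+02] F [-0.   0.3 -1.4] w0.424 joints [-0.13  0.5   2.1   0.    0.54 -1.7 ]
INC [-0.02  0.05  0.16] [0. 0. 0.]
```

View pics/s21z.png

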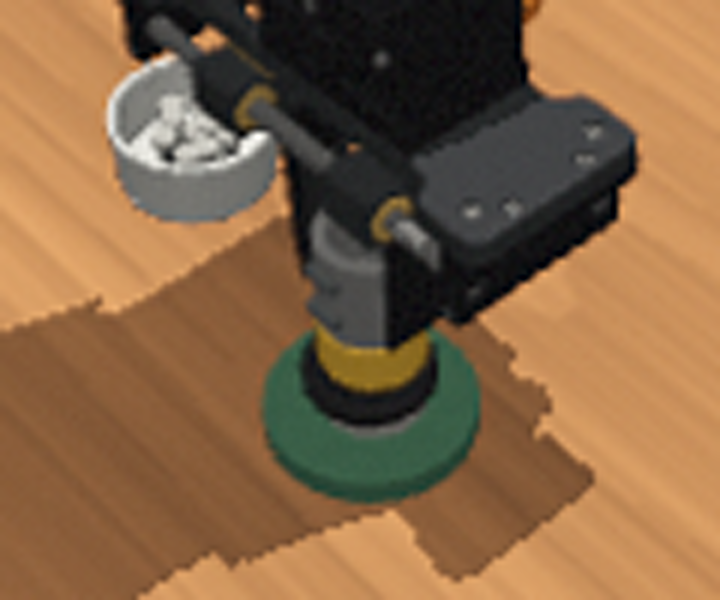

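The side view shows the stem just above the gold spacer, on the post. Lowering to contact.

>>> servo_tool --pt "0 0 0.08 0 0 0" --pt "0 0 0.15 0 0 0" --pt "0 0 0.15 0 0 0"

```text
t: 34.0
eef_pos: [460.2, 6.3, 39.3]
tcp_rot: [3.142, 0.001, -3.141]
contact_force: [-1.4, 0.0, 6.1]
grip_width: 0.423
```

>>> servo_tool --pt "0 0 0.03 0 0 0" --pt "0 0 0.06 0 0 0" --pt "0 0 0.06 0 0 0"

```text
t: 34.3
eef_pos: [460.3, 6.3, 39.2]
tcp_rot: [-3.142, 0.001, -3.141]
contact_force: [-2.7, 1.0, 16.0]
grip_width: 0.42
```

>>> servo_tool --pt "0 0 -0.05 0 0 0" --pt "0 0 -0.05 0 0 0" --pt "0 0 -0.05 0 0 0" --pt "0 0 -0.05 0 0 0" --pt "0 0 -0.05 0 0 0" --pt "0 0 -0.05 0 0 0" --pt "0 0 -0.05 0 0 0" --pt "0 0 -2 0 0 0" --pt "0 0 -6 0 0 0" --pt "0 0 -10 0 0 0" --hand 1

```text
t: 35.3
eef_pos: [459.5, 6.3, 139.2]
tcp_rot: [3.141, -0.002, -3.142]
contact_force: [0.3, -0.4, -0.0]
grip_width: 1.001
```

>>> servo_tool --pt "0 0 -3 0 0 0" --pt "3 0 -3 0 0 0" --pt "3 0 -3 0 0 0" --pt "3 0 -3 0 0 0"

```text
t: 35.7
eef_pos: [430.0, 6.2, 168.5]
tcp_rot: [3.142, 0.001, 3.142]
contact_force: [0.6, 0.0, 0.1]
grip_width: 1.003
```

```bash
python3 look.py wrist w22;python3 look.py side s22;python3 look.py scene c22
python3 - <<'E'
from h import *
Z=[]
for n,off in(("w22",.5),("s22",.8),("c22",2.3)):
    c=dict(np.load(f"pics/{n}.npz"));W=cloud(c)
    P=W[(np.hypot(W[...,0]-460,W[...,1]-6)<24)&(W[...,2]-off>96)&(W[...,2]-off<101.5)]
    if len(P)>10:
        f=fitc(P[:,:2]);A=np.c_[P[:,:2]-f[:2],np.ones(len(P))];print(n,"stem",f.round(1),len(P),np.median(P[:,2])-off,np.linalg.lstsq(A,P[:,2],rcond=None)[0].round(3))
    for k,(x,y,lo,hi) in dict(blue=(480,-157,6,14),pinkwhite=(673,269,15,24),tin=(491,151,29,37),jar=(471,-300,52,60),red=(645,164,24,31)).items():
        P=W[(np.hypot(W[...,0]-x,W[...,1]-y)<42)&(W[...,2]-off>lo)&(W[...,2]-off<hi)]
        if len(P)>10: print("  ",k,fitc(P[:,:2]).round(1),len(P))
    u,v=proj(c,[460,6,60]).astype(int)
    Z.append(cv2.resize(c["color"][max(v-60,0):v+50,u-55:u+55,::-1],(400,400),interpolation=cv2.INTER_CUBIC))
cv2.imwrite("pics/fin.png",np.hstack(Z[1:]))
E
python3 go.py 460 6 150 180
```

```text
w22 stem [461.    5.9  17. ] 521 97.92779038097832 [ 2.0000e-03 -3.0000e-03  9.8416e+01]
   blue [ 479.3 -155.5   17.1] 348
   tin [491.3 151.4  32.1] 298
   jar [ 471.9 -289.7   13.9] 807
s22 stem [461.3   4.5  17.1] 87 97.05012602148811 [2.0000e-03 0.0000e+00 9.7954e+01]
   blue [ 478.8 -158.3   17.1] 148
   tin [491.  150.4  32.1] 99
   jar [ 470.5 -300.8   17.4] 612
c22 stem [461.6   5.8  16.9] 80 97.68343718558067 [-1.8000e-02  0.0000e+00  9.9943e+01]
   blue [ 480.3 -156.7   16.9] 118
   pinkwhite [673.5 269.3  17.3] 94
   tin [491.6 151.7  32.2] 98
   jar [ 471.7 -299.6   17.7] 441
   red [644.5 166.3  16.6] 87
t35.9 pos [430.5   6.2 168. ] rpy [ 1.7999e+02 -2.0000e-02 -1.7999e+02] F [ 0.3 -0.1 -0. ] w0.999 joints [-0.14  0.25  2.04  0.    0.86 -1.71]
INC [-2.95 -0.02  1.8 ] [ 0. -0.  0.]
```

View pics/fin.png

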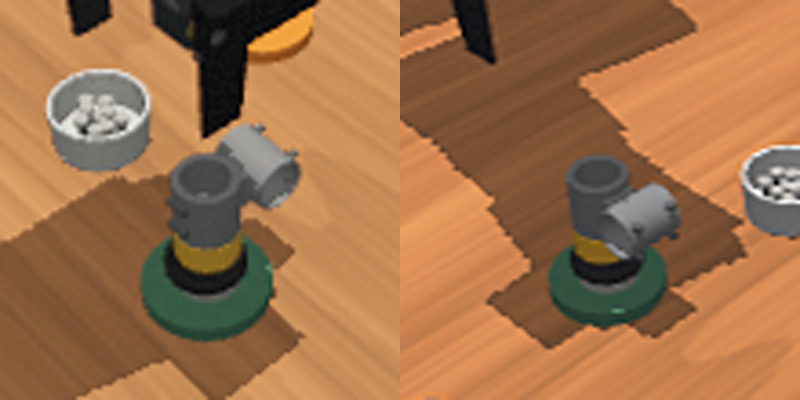

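View pics/s22.png

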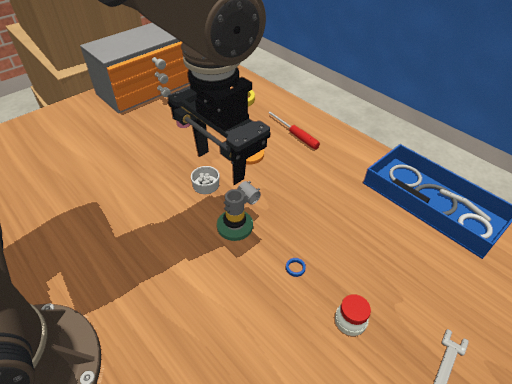

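The stack stands upright: green base, bearing, cover, gold spacer, stem, with the top at 98 mm as expected and level. The gripper is clear and the other things are where they were. Handing in.

```bash
python3 -c "
from bench import job;print(job.sign_off())"
```

```text
the job is handed in; nothing more can be done
None
```

The headset is stacked on the green spindle in the order asked: steel bearing, black cover with its flange down, gold spacer, then the stem. I handed it in at about 36 s.

**Last checks:**
- **Fit:** the bearing, cover, spacer and stem tops measured about 22.7, 38.4, 58.2 and 98 mm. That matches the nominal 22, 38, 58 and 98 mm.
- **Level:** each part's top was flat when measured after release. The one disagreement was the scene view of the stem, which gave a slope of 0.018, against about 0.003 from the wrist and side views. I put that down to noise from the few rim points seen from that camera.
- **Gripper:** it was open and clear of everything before I handed in.
- **Things to leave:** the blue spacer, tin and jar were where they started, within 1–2 mm. The wrist view placed the jar about 10 mm off, but it saw only part of it, and the other two views agreed it had not moved. Only the scene view could check the red and white spacers, and both were in place. I did not re-measure the orange spindle or the pink spacer.
- **Forces:** the highest reading at the end of any move was about 16 N.

**Missed grasp:** my first grasp closed on air without moving the bearing. The real fingertips are about 25 mm behind the reported TCP, not 14 mm ahead of it as the interface text says. The cameras showed this, and I allowed for it in every later move.

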